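Bolt down the second lug of a vise on a T-slot bed

TASK

One lug of the vise on the T-slot bed is still not held down. Take the spring-loaded hold-down with the straight bar handle out of the rack, drop its T-head into the open end of the vise's slot and slide it along until its stem meets the end of the notch in the empty lug, then push it down against its spring with the collar in its seat on the lug, turn it a quarter turn so that the head locks across the slot under the lips, and let go. Do not jam it hard into the bed, and leave everything else where it is.

Things in the scene. Friction and masses are not known exactly. Their poses are not given: they have to be found in the camera images.
- bed: Fixed aluminium T-slot bed, 160 (x) by 420 (y) by 30 mm high; origin at the centre of its underside. Three open-ended T-slots run along its y axis at x = -50, 0, +50 mm. Each: mouth 14 mm wide (edges chamfered 1.2 mm) between lips 11 mm thick, below them a cavity 25 mm wide and 12 mm deep; its floor is 23 mm under the bed's top.
- slot_mid (a point): Middle of the bed's top face, on the centre line of the middle slot. A grey vise is fixed over this slot, square to the bed: base 118 (x) by 110 (y) mm, up to 52 mm high, with a notched lug on each end. Its -y lug is held by a locked hold-down like the loose one, bar across the slot (90 mm high). Its +y lug, open towards slot_end, is empty.
- slot_end (a point): Mouth of the middle slot at the bed's +y end, on the top face. The slot is open from here towards -y as far as the tip of the vise's empty lug, 135 to 217 mm away: where the vise stands along the slot is not given and must be felt or seen. The lug's notch is in line with the slot, 13 mm wide, flared at the mouth; its closed end stops a stem 22 mm (to the stem's axis) past the tip.
- holddown: Loose hold-down to fit, 0.27 kg, 110 mm tall, in a pocket of the rack: black straight bar handle (44 mm long, 12 thick, 24 high) on a 10 mm stem with coil spring, sliding collar and T-head. Origin at the bar's centre, the place to grip; x along the bar, z up the stem. With the collar at rest its underside is 74 mm, the head's top 90 mm and its foot 98 mm below the origin.
- holddown_head (a point): Centre of the T-head, 94 mm below the bar's centre, axes as the hold-down's. Head 23 mm long (x, as the bar) with rounded ends, 12.4 mm wide, 8 mm high: it enters the slot only with the bar along the slot, and passes under the lug, not through it. Once below the lips it turns freely either way; lengthwise between the lips it cannot turn.
- collar_foot (a point): Centre of the underside of the sliding collar (flange 30 mm across). On the lug it belongs in a seat 8 mm above the bed's top, at the notch's closed end, behind a rim and hooked tips 11 mm above the bed. To get there the collar must pass over the 11 mm tips while the head's top stays below the bed's top (5 mm of room). The seat gives the collar 2 mm of play along the slot.
- collar (a joint): How far the collar is pushed up the stem against its spring, m: 0 at rest (held with 8 N), 1.5 N more per mm, at most 0.009. With the collar in its seat the bar must go 3 mm down before the head clears the lips and can turn; 7 mm down the head is on the slot's floor. It reads 0.003 when locked in the seat, 0.006 if the collar sits on the rim or tips instead (wrong).
- rack: Fixed MDF block 200 (x) by 62 (y) by 34 mm high, origin at the centre of its underside; three pockets in a row along x at -65, 0 and +65 mm, each 28 by 16.5 mm and 26 mm deep, long side along x. The fittings hang in them on their flanges; which is where varies.
- star_bolt: Bystander in the rack: a bolt with a round black star knob. Origin at mid knob, 60 mm above the rack's top.
- eye_bolt: Bystander in the rack: a steel bolt with a ring on top. Origin at the ring's foot, 60 mm above the rack's top.
- step_block: Bystander on the bed: small dark steel step block, 26 by 34 by 24 mm high; origin at its underside.
- offcut: Bystander on the bed: MDF offcut 30 by 75 by 17 mm high; origin at its underside.
- wrench: Bystander on the bench near the bed's -y end: a wrench 190 mm long.
- brush: Bystander on the bench beyond the bed: a brush 220 mm long.
- glue: Bystander on the bench: a plastic bottle 150 mm tall.
- cloud_a: Bystander on the bench: white-topped MDF cloud shape, 140 mm, the lower of two lying on each other.
- cloud_b: Bystander: the upper one of the two MDF cloud shapes.
There are look-alikes about, which are no part of the job. What is shaped like the holddown but orange is not meant.

How it is judged:
By the outcome, as a careful person would: the job done as asked, in the order asked, and still so for the second after the job is handed in, with the robot touching nothing.
It also fails if it takes over 70 s, if anything falls off the work surface, if the arm or the gripper's body presses on something with over 40 N, if the wrist force passes 120 N, or if a joint passes its speed limit or range.

ROBOT

A 6-joint arm with a two-finger parallel gripper is mounted at the origin on the work surface. World frame = base frame: x ahead of the robot, y to its left, z up, the work surface at z = 0. Lengths are in m, angles in rad, forces in N, time in s.
With the tool pointing down it reaches from about 0.275 to 0.85 m from the base axis. Payload 5.2 kg.
Tool frame: the origin (TCP) lies on the centre line of the jaws, within the pads' length; the fingertips stand 22 mm ahead of it and the grasp point (between the pads) lies 3 mm ahead of it (bot.tip_reach is the distance from the TCP to the fingertips, in m); x points along the fingers, z is the direction in which the jaws open and shut, and the axes are right-handed (so a half turn about x gives the same grasp; the last joint's range is limited). The gripper opens to 85 mm and grips with 20 to 120 N. Pads are 22 mm wide; open, the fingers measure 114 mm over their backs; the gripper's body (76 mm by 85 mm) begins 54 mm behind the grasp point. The pads swing forward as they close: fully open they stand 13 mm farther back than shut.
Start: joints at [0.909, 0.259, 1.535, -0, 1.348, -0.203], TCP at [0.244, 0.493, 0.253] pointing down, gripper open.
Joint ranges: [-3.14, 3.14], [-0.91, 2.08], [0.19, 2.58], [-1.22, 4.36], [0.22, 2.71], [-3.12, 3.12]. Speed limits (rad/s): [2.57, 2.57, 3.14, 3.14, 3.14, 3.14].

INTERFACE

Orientations are given as a rotation vector (axis times angle).
In Python, from station import bot gives the robot as it stands.
- The arm moves only by the tool servo_tool, never from a script. Its argument "series" is a list of rows, each an object of numbers: "tx", "ty", "tz": the shift along the tool's x, y, z in mm; "turn": the turn about the tool's x in rad. In form: [{"tx": .., "ty": .., "tz": .., "turn": ..}, ...]. A call has 1 to 20 rows; each row shifts and turns the pose as measured when the row begins, along the tool's axes as they then stand; what a row does not reach is not made up. A row lasts 1/10 s, in which the tool goes at most 50 mm and 8.59 degrees, less where a joint would pass 70% of its speed; a pose out of reach is approached as far as the arm can. A call is refused whole if a number of a shift passes 50 or a number of a turn 0.15, either way. A call with a gripper value outside its range is refused whole. "jaw" is the opening, from 0 (shut) to 1 (fully open), set as the call begins (left out, the last holds). The fingers move at their own pace and stop on an object; the grip force is fixed at half the most. Time passes only in rows, so rows that do not move let the fingers close. It gives the time, the measured TCP pose, the force and the opening at its end, in the units of the state.
- bot.observe(): the state, without advancing time (a new reading comes with each control period).
- bot.grab_frame(name): name is "scene" or "top" or "wrist"; returns a dict with "pixels" (384x512x3 uint8, red, green, blue), "intrinsics" (3x3 intrinsics, pixels), "world_from_camera" (4x4, takes a point from camera to world coordinates); the wrist camera has in their place "T_tool_cam" (4x4, takes a point from camera to tool coordinates, whose origin is the TCP and whose axes are the tool frame's). Camera axes: x right, y down, z forward; pixel columns grow to the right and rows downward; lengths in m; the calibration is good to about 2 mm. A picture is of the moment at which its call begins: read the wrist's pose just before it. There is no depth.
- bot.finish_job(): hands the job in, once; it reports no verdict.
The state is a dict: "time_s": time; "joint_pos": joint angles; "joint_vel": joint speeds; "effort": joint torques, N m; "tool_pos": TCP position; "orientation": TCP orientation; "contact_force": force on the tool from outside, world axes, zero at the start; "torque": the same for the moment, N m; "opening": opening from 0.0 (shut) to 1.0 (fully open).
Only numpy, scipy, OpenCV 4.12 (cv2) and the standard library are available. Lean on these libraries where they do the work, as an engineer would, in place of code of your own. Each camera call takes 0.05 s, during which the arm holds its last target.

## Working session

There is one attempt and no reset: what is moved stays moved. The work goes in short steps, Python scripts to look and compute and a tool call to move; the robot and the scene stay as the last step left them, time stands still between calls to the robot, and variables do not carry over. Pictures are saved under pics/ and viewed, and the job is handed in when it is done.

Besides the shell and the picture viewer there is one more tool, called after ">>>" as name(argument=value, ...) on one line, values as JSON. servo_tool: Moves the arm, as the interface text tells. Its arguments: {"type":"object","properties":{"series":{"type":"array"},"jaw":{"type":"number"}},"required":["series"]}

```bash
ls; mkdir -p pics
cat > h.py <<'E'
import numpy as np, cv2, pickle
from scipy.spatial.transform import Rotation as R
from station import bot
def snap(name,fn):
    s=bot.observe(); f=bot.grab_frame(name)
    cv2.imwrite(f'pics/{fn}.png',cv2.cvtColor(f['pixels'],cv2.COLOR_RGB2BGR))
    T=np.array(f['world_from_camera']) if 'world_from_camera' in f else None
    if T is None:
        W=np.eye(4);W[:3,:3]=R.from_rotvec(s['orientation']).as_matrix();W[:3,3]=s['tool_pos']
        T=W@np.array(f['T_tool_cam'])
    pickle.dump((np.array(f['intrinsics']),T),open(f'pics/{fn}.pkl','wb'))
def cal(fn): return pickle.load(open(f'pics/{fn}.pkl','rb'))
def px2w(fn,u,v,z):
    K,T=cal(fn); d=T[:3,:3]@np.linalg.inv(K)@[u,v,1]; o=T[:3,3]
    return o+d*(z-o[2])/d[2]
def w2px(fn,p):
    K,T=cal(fn); c=T[:3,:3].T@(np.array(p)-T[:3,3]); q=K@c; return q[:2]/q[2]
def tri(a,b):
    A=[];B=[]
    M=np.zeros((3,3));r=np.zeros(3)
    for fn,u,v in (a,b):
        K,T=cal(fn); d=T[:3,:3]@np.linalg.inv(K)@[u,v,1]; d/=np.linalg.norm(d)
        P=np.eye(3)-np.outer(d,d); M+=P; r+=P@T[:3,3]
    return np.linalg.solve(M,r)
def crop(fn,x0,y0,x1,y1,k):
    im=cv2.imread(f'pics/{fn}.png')[y0:y1,x0:x1]
    cv2.imwrite(f'pics/{fn}_c{x0}_{y0}.png',cv2.resize(im,None,fx=k,fy=k,interpolation=cv2.INTER_CUBIC))
E
python3 - <<'E'
from h import *
for n in ('scene','top','wrist'): snap(n,n+'0'); 
s=bot.observe(); print(s); print(bot.tip_reach)
for n in ('scene0','top0','wrist0'): print(cal(n)[1].round(3), cal(n)[0][0,0])
print(R.from_rotvec(s['orientation']).as_matrix().round(3))
E
```

```text
pics
{'time_s': 0.15, 'joint_pos': array([ 9.09206722e-01,  2.59195482e-01,  1.53579836e+00,  3.16926789e-05,
        1.34803227e+00, -2.02794812e-01]), 'joint_vel': array([ 1.87963529e-04, -1.73661144e-03, -2.45595629e-03,  3.72403026e-05,
        1.72738702e-04,  2.98726541e-04]), 'effort': array([ 2.56108549e-03, -4.46386135e+01, -2.90821320e+01, -2.61368859e-04,
        8.09170859e-03, -2.55353081e-05]), 'tool_pos': array([0.24331542, 0.49284513, 0.25266834]), 'orientation': array([-0.86551657,  1.39337294,  0.86475133]), 'contact_force': array([-0.05504664,  1.03061079,  0.11961329]), 'torque': array([-0.03000294, -0.00966337,  0.00821288]), 'opening': 0.9983541692096329}
0.022
[[-0.622  0.643 -0.446  1.158]
 [ 0.783  0.514 -0.351  0.434]
 [ 0.003 -0.568 -0.823  1.166]
 [ 0.     0.     0.     1.   ]] 474.80948699641357
[[ 0.012 -0.995  0.096  0.481]
 [-1.    -0.013 -0.008  0.009]
 [ 0.009 -0.096 -0.995  1.224]
 [ 0.     0.     0.     1.   ]] 350.0524215333511
[[ 0.443  0.851  0.282  0.17 ]
 [ 0.896 -0.42  -0.141  0.528]
 [-0.002  0.316 -0.949  0.374]
 [ 0.     0.     0.     1.   ]] 291.48264477610803
[[-0.001 -0.897  0.443]
 [-0.001  0.443  0.897]
 [-1.     0.    -0.001]]
```

View pics/scene0.png

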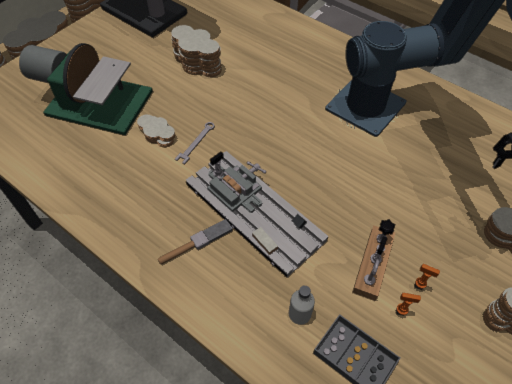

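View pics/top0.png

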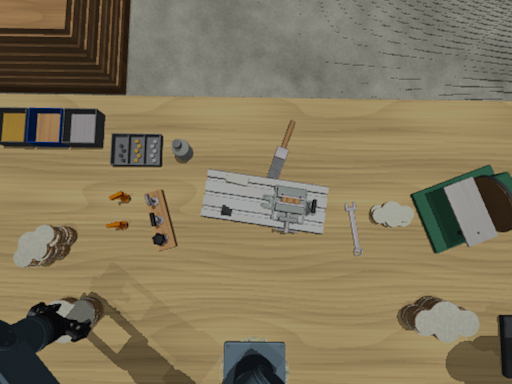

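View pics/wrist0.png

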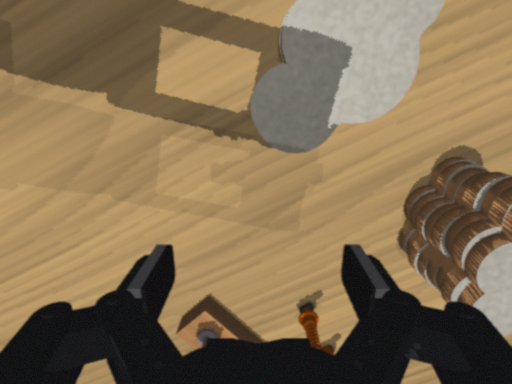

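The top view shows the rack at about (160,220) and the bed at about (265,203). The +y end of the bed is on the left. I'll enlarge both.

Run:
```python
from h import *
crop('top0',130,180,190,255,8)
crop('top0',195,160,335,240,5)
crop('scene0',340,210,420,305,6)
crop('scene0',180,145,335,275,5)
```

```text
(no output)
```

View pics/top0_c130_180.png

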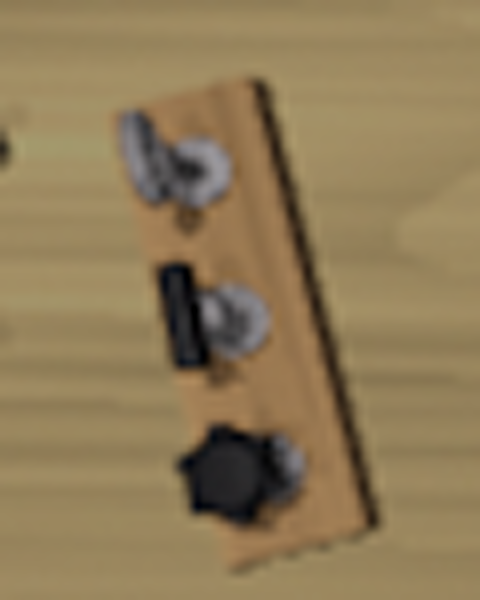

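View pics/top0_c195_160.png

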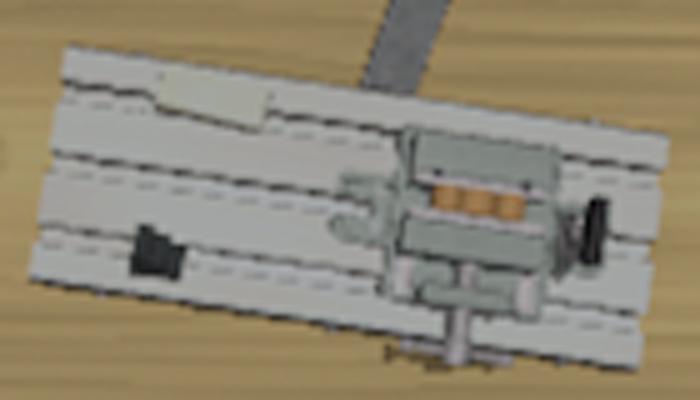

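View pics/scene0_c340_210.png

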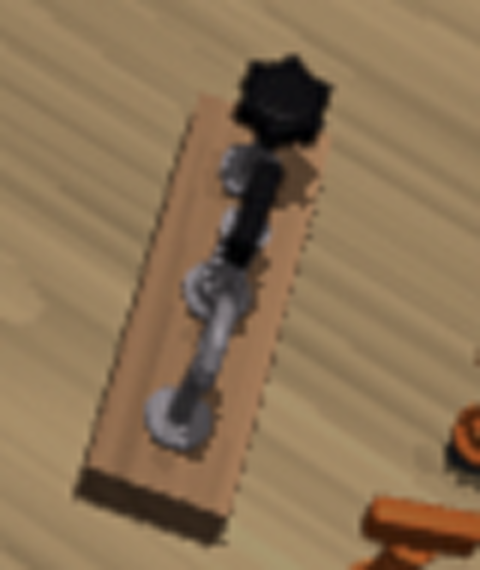

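View pics/scene0_c180_145.png

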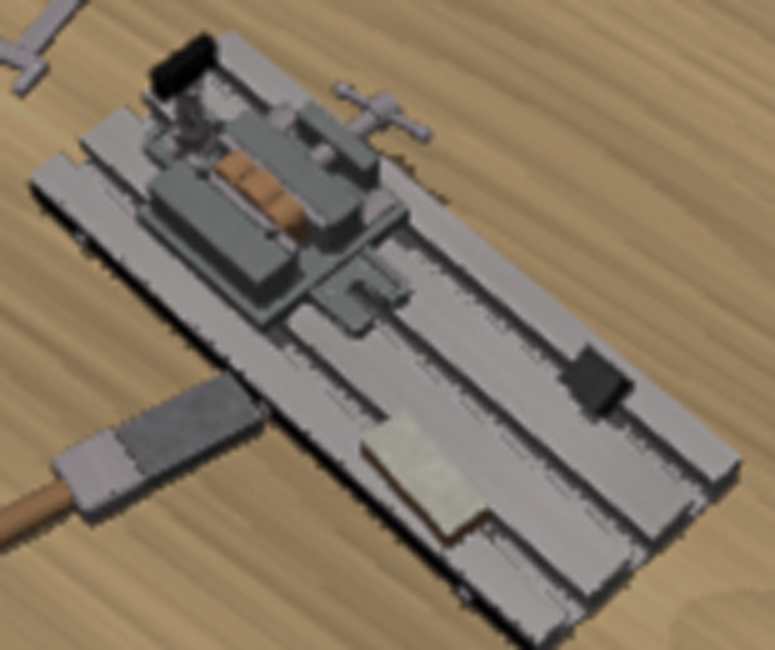

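Run:
```python
from h import *
def t8(x,y): return 130+x/8,180+y/8
def t5(x,y): return 195+x/5,160+y/5
rc=np.array([px2w('top0',*t8(*p),.034) for p in [(113,115),(250,80),(368,525),(230,570)]])
print('rack',rc.round(4)); print(rc.mean(0)); 
for i in range(4):
  d=rc[(i+1)%4]-rc[i]; print(np.linalg.norm(d), np.degrees(np.arctan2(d[1],d[0])))
bc=np.array([px2w('top0',*t5(*p),.03) for p in [(63,48),(668,135),(637,370),(30,282)]])
print('bed',bc.round(4)); print(bc.mean(0)); 
for i in range(4):
  d=bc[(i+1)%4]-bc[i]; print(np.linalg.norm(d), np.degrees(np.arctan2(d[1],d[0])))
for p in [(52,152),(645,250)]: print('slot',px2w('top0',*t5(*p),.03))
def s5(x,y): return 180+x/5,145+y/5
def s6(x,y): return 340+x/6,210+y/6
for p in [(735,462),(645,560)]: print('scene bed',px2w('scene0',*s5(*p),.03))
# bar top ends
print('bar tri', tri(('top0',*t8(172,265)),('scene0',*s6(268,165))), tri(('top0',*t8(188,365)),('scene0',*s6(237,255))))
for p in [(162,265),(178,365)]: print('bartop z.12',px2w('top0',*t8(*p),.12))
print('barctr', px2w('top0',*t8(180,316),.115))
for p in [(235,318)]: print('flange z.038',px2w('top0',*t8(*p),.038))
for p in [(362,285)]: print('notch scene',px2w('scene0',*s5(*p),.041))
for p in [(375,205),(330,222),(340,180)]: print('lug top',px2w('top0',*t5(*p),.041))
```

```text
rack [[0.5906 0.3801 0.034 ]
 [0.6064 0.3225 0.034 ]
 [0.4191 0.2659 0.034 ]
 [0.3997 0.323  0.034 ]]
[0.50395533 0.32289887 0.034     ]
0.05970002320743501 -74.717589131158
0.19563616288383603 -163.18387807785285
0.06027997456523769 108.7225153909157
0.1992401662623011 16.65278845743427
bed [[ 0.6795  0.167   0.03  ]
 [ 0.6247 -0.2502  0.03  ]
 [ 0.4637 -0.2279  0.03  ]
 [ 0.5183  0.1853  0.03  ]]
[ 0.57154539 -0.03144787  0.03      ]
0.4207988961152182 -97.49338379991269
0.16247987457014917 172.0882563218953
0.4167555562175794 82.47730651250043
0.16228750205342765 -6.484658952603968
slot [0.60737387 0.17267816 0.03      ]
slot [ 0.54530276 -0.2338445   0.03      ]
scene bed [0.53211788 0.19088976 0.03      ]
scene bed [0.61201792 0.18656184 0.03      ]
bar tri [0.5192413  0.32267555 0.15753603] [0.48866039 0.33404825 0.04735596]
bartop z.12 [0.52379084 0.33153099 0.12      ]
bartop z.12 [0.48475376 0.32367514 0.12      ]
barctr [0.50399915 0.32509681 0.115     ]
flange z.038 [0.50502652 0.32393443 0.038     ]
notch scene [ 0.57438747 -0.0369348   0.041     ]
lug top [ 0.57293612 -0.04845032  0.041     ]
lug top [ 0.56100399 -0.0180634   0.041     ]
lug top [ 0.5896483  -0.02454607  0.041     ]
```

```bash
cat >> h.py <<'E'
import json
def pose():
    s=bot.observe(); M=R.from_rotvec(s['orientation']).as_matrix()
    return np.array(s['tool_pos']),M,np.degrees(np.arctan2(M[1,2],M[0,2])),s
def plan(target,yaw,n,start=None):
    p,M,y0,_=pose()
    if start is not None: p,y0=np.array(start[:3]),start[3]
    target=np.array(target); dy=(yaw-y0+180)%360-180
    turn=-np.radians(dy)/n; step=(target-p)/n; rows=[]
    for i in range(n):
        y=np.radians(y0+dy*i/n); z=np.array([np.cos(y),np.sin(y),0]); yy=np.array([-np.sin(y),np.cos(y),0])
        rows.append({"tx":round(-step[2]*1e3,1),"ty":round(float(step@yy)*1e3,1),"tz":round(float(step@z)*1e3,1),"turn":round(turn,4)})
    print('from',p.round(4),round(y0,2),'dyaw',round(dy,2)); print(json.dumps(rows))
def st():
    p,M,y,s=pose(); print('t',round(s['time_s'],2),'tcp',p.round(4),'yaw',round(y,2),'axis',M[:,0].round(4),'F',np.round(s['contact_force'],2),'T',np.round(s['torque'],2),'op',round(s['opening'],3),'q',np.round(s['joint_pos'],2))
E
python3 -c "
from h import *
plan([.504,.325,.25],106,11)"
```

```text
from [0.2433 0.4928 0.2527] 63.71 dyaw 42.29
[{"tx": 0.2, "ty": -28.0, "tz": -3.2, "turn": -0.0671}, {"tx": 0.2, "ty": -27.7, "tz": -5.1, "turn": -0.0671}, {"tx": 0.2, "ty": -27.3, "tz": -6.9, "turn": -0.0671}, {"tx": 0.2, "ty": -26.8, "tz": -8.7, "turn": -0.0671}, {"tx": 0.2, "ty": -26.2, "tz": -10.5, "turn": -0.0671}, {"tx": 0.2, "ty": -25.4, "tz": -12.2, "turn": -0.0671}, {"tx": 0.2, "ty": -24.5, "tz": -13.9, "turn": -0.0671}, {"tx": 0.2, "ty": -23.5, "tz": -15.5, "turn": -0.0671}, {"tx": 0.2, "ty": -22.4, "tz": -17.1, "turn": -0.0671}, {"tx": 0.2, "ty": -21.2, "tz": -18.5, "turn": -0.0671}, {"tx": 0.2, "ty": -20.0, "tz": -19.9, "turn": -0.0671}]
```

>>> servo_tool(series=[{"tx": 0, "ty": -28, "tz": -3, "turn": -0.067}, {"tx": 0, "ty": -28, "tz": -5, "turn": -0.067}, {"tx": 0, "ty": -27, "tz": -7, "turn": -0.067}, {"tx": 0, "ty": -27, "tz": -9, "turn": -0.067}, {"tx": 0, "ty": -26, "tz": -10, "turn": -0.067}, {"tx": 0, "ty": -25, "tz": -12, "turn": -0.067}, {"tx": 0, "ty": -24, "tz": -14, "turn": -0.067}, {"tx": 0, "ty": -23, "tz": -15, "turn": -0.067}, {"tx": 0, "ty": -22, "tz": -17, "turn": -0.067}, {"tx": 0, "ty": -21, "tz": -18, "turn": -0.067}, {"tx": 0, "ty": -20, "tz": -20, "turn": -0.067}, {"tx": 0, "ty": 0, "tz": 0, "turn": 0}, {"tx": 0, "ty": 0, "tz": 0, "turn": 0}])

```text
time_s: 1.45
tool_pos: [0.5113, 0.3223, 0.2466]
orientation: [-1.433, 1.057, 1.441]
contact_force: [-0.9, 0.4, 0.2]
opening: 0.998
```

```bash
python3 -c "
from h import *
st(); snap('wrist','w1'); crop('w1',0,0,512,384,1.5)"
```

```text
t 1.45 tcp [0.5113 0.3223 0.2466] yaw 107.82 axis [-0.0097 -0.0056 -0.9999] F [-0.86  0.38  0.24] T [-0.03  0.03 -0.01] op 0.998 q [ 0.38  0.37  1.4  -0.    1.39 -1.5 ]
```

View pics/w1_c0_0.png

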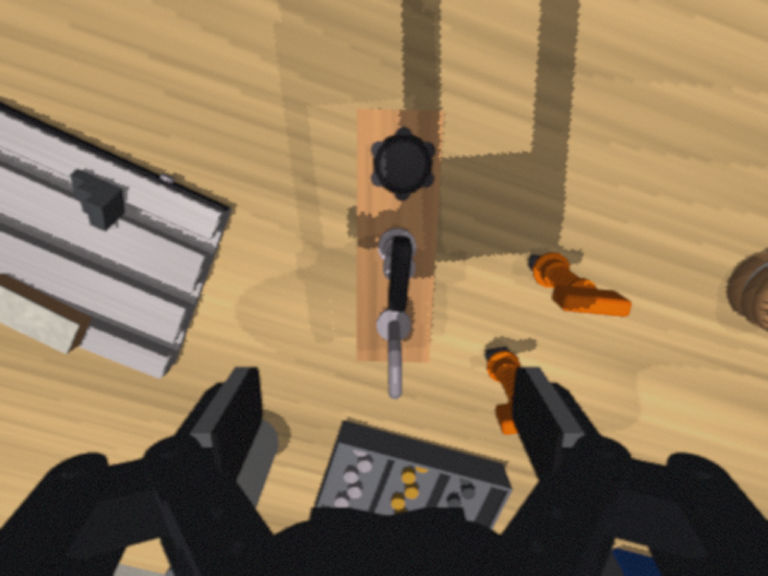

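The wrist view shows the star bolt at the top, the bar handle below it at about (266,180) in raw pixels, then the ring. The bed's +y end is on the left. I'll enlarge those areas.

```bash
python3 -c "
from h import *
crop('w1',225,60,315,250,4)
crop('w1',0,60,160,260,4)
st()"
```

```text
t 1.5 tcp [0.5113 0.3223 0.2466] yaw 107.84 axis [-0.0093 -0.0059 -0.9999] F [ 0.9   0.19 -0.87] T [-0.   -0.02 -0.01] op 1.002 q [ 0.38  0.37  1.4  -0.    1.39 -1.5 ]
```

View pics/w1_c225_60.png

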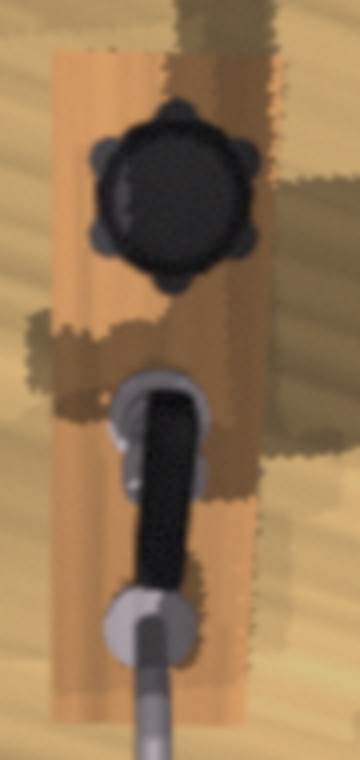

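View pics/w1_c0_60.png

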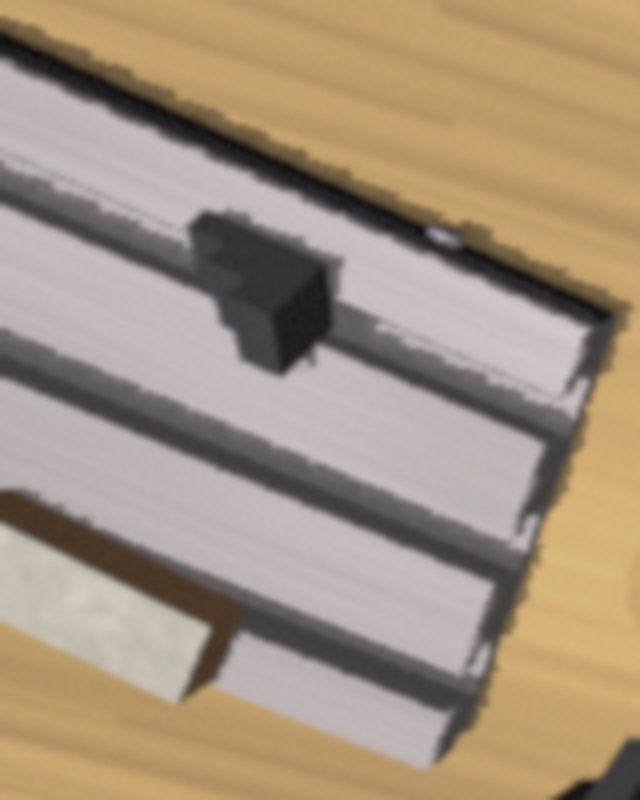

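Run:
```python
from h import *
def c(x,y): return 225+x/4,60+y/4
print(cal('w1')[1].round(4))
for p in [(172,392),(161,588),(168,488)]: print(px2w('w1',*c(*p),.12))
rc=np.array([px2w('w1',*c(*p),.034) for p in [(52,52),(270,52),(245,725),(52,722)]]); print(rc.round(4),rc.mean(0))
for i in range(4):
  d=rc[(i+1)%4]-rc[i]; print(np.linalg.norm(d), np.degrees(np.arctan2(d[1],d[0])))
print('flange',px2w('w1',*c(163,420),.038), 'ringflange',px2w('w1',*c(150,627),.038))
def b(x,y): return 0+x/4,60+y/4
# bed: left top corner, right end corners z=.03
for n,p in dict(corner_mx=(592,325),s1=(566,392),s1b=(550,440),s2=(520,535),s2b=(496,580),s3=(468,672),s3b=(455,710),corner_px=(432,768)).items(): print(n,px2w('w1',*b(*p),.03).round(4))
for p in [(0,385),(496,580),(0,330)]: print(px2w('w1',*b(*p),.03).round(4))
```

```text
[[-0.3055  0.9064  0.2917  0.4341]
 [ 0.9522  0.2916  0.0911  0.2973]
 [-0.0025  0.3055 -0.9522  0.369 ]
 [ 0.      0.      0.      1.    ]]
[0.48119823 0.32108981 0.12      ]
[0.52523036 0.33308585 0.12      ]
[0.50208082 0.32709893 0.12      ]
[[0.4195 0.2695 0.034 ]
 [0.4017 0.3251 0.034 ]
 [0.5931 0.3858 0.034 ]
 [0.6111 0.3266 0.034 ]] [0.50636389 0.32675211 0.034     ]
0.05835055838856113 107.77740669625165
0.20082563521088143 17.589507002555607
0.061805330178253653 -73.12916097190039
0.19988884413032743 -163.3995080451125
flange [0.5053572 0.3290465 0.038    ] ringflange [0.56850245 0.34567777 0.038     ]
corner_mx [0.5221 0.1907 0.03  ]
s1 [0.544  0.1872 0.03  ]
s1b [0.5599 0.1854 0.03  ]
s2 [0.5925 0.1822 0.03  ]
s2b [0.6095 0.1777 0.03  ]
s3 [0.6436 0.1746 0.03  ]
s3b [0.6583 0.1728 0.03  ]
corner_px [0.6818 0.169  0.03  ]
[0.5932 0.0274 0.03  ]
[0.6095 0.1777 0.03  ]
[0.5763 0.0267 0.03  ]
```

```bash
python3 -c "
from h import *
plan([.5035,.3268,.18],106.5,5)"
```

```text
from [0.5113 0.3223 0.2466] 107.84 dyaw -1.34
[{"tx": 13.3, "ty": 1.2, "tz": 1.3, "turn": 0.0047}, {"tx": 13.3, "ty": 1.2, "tz": 1.3, "turn": 0.0047}, {"tx": 13.3, "ty": 1.2, "tz": 1.3, "turn": 0.0047}, {"tx": 13.3, "ty": 1.2, "tz": 1.3, "turn": 0.0047}, {"tx": 13.3, "ty": 1.2, "tz": 1.3, "turn": 0.0047}]
```

>>> servo_tool(series=[{"tx": 13, "ty": 1.2, "tz": 1.3, "turn": 0.005}, {"tx": 13, "ty": 1.2, "tz": 1.3, "turn": 0.005}, {"tx": 13, "ty": 1.2, "tz": 1.3, "turn": 0.005}, {"tx": 13, "ty": 1.2, "tz": 1.3, "turn": 0.005}, {"tx": 13, "ty": 1.2, "tz": 1.3, "turn": 0.005}, {"tx": 0, "ty": 0, "tz": 0, "turn": 0}, {"tx": 0, "ty": 0, "tz": 0, "turn": 0}], jaw=0.5)

```text
time_s: 2.2
tool_pos: [0.494, 0.3311, 0.1753]
orientation: [-1.415, 1.072, 1.429]
contact_force: [0.2, 0.0, -0.1]
opening: 0.5
```

```bash
python3 -c "
from h import *
st(); snap('wrist','w2'); crop('w2',150,100,350,300,3)
plan([.5035,.3268,.116],106.5,5)"
```

```text
t 2.2 tcp [0.494  0.3311 0.1753] yaw 106.59 axis [-0.0143 -0.0063 -0.9999] F [ 0.16  0.03 -0.14] T [-0.    0.02  0.01] op 0.5 q [ 0.4   0.41  1.52 -0.    1.23 -1.46]
from [0.4938 0.331  0.1752] 106.58 dyaw -0.08
[{"tx": 11.8, "ty": -1.6, "tz": -1.4, "turn": 0.0003}, {"tx": 11.8, "ty": -1.6, "tz": -1.4, "turn": 0.0003}, {"tx": 11.8, "ty": -1.6, "tz": -1.4, "turn": 0.0003}, {"tx": 11.8, "ty": -1.6, "tz": -1.4, "turn": 0.0003}, {"tx": 11.8, "ty": -1.6, "tz": -1.4, "turn": 0.0003}]
```

View pics/w2_c150_100.png

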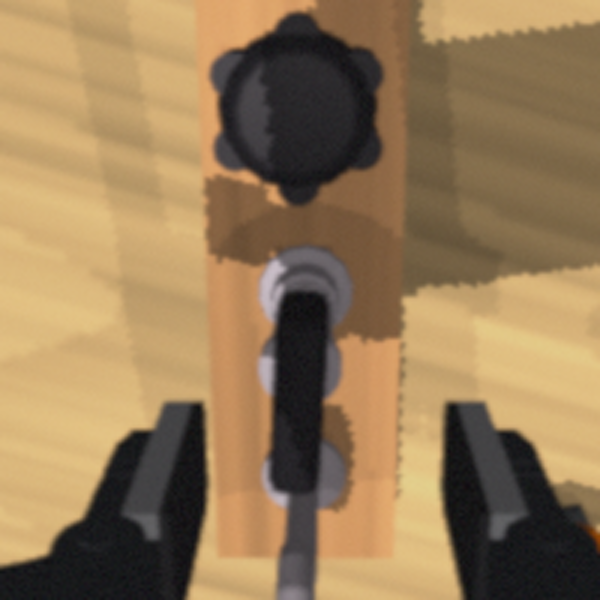

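Run:
```python
from h import *
def c(x,y): return 150+x/3,100+y/3
for p in [(304,292),(295,490),(300,391)]: print(px2w('w2',*c(*p),.12))
st()
plan([.5035,.3268,.165],106,4)
```

```text
[0.47770829 0.32122415 0.12      ]
[0.52507875 0.3327876  0.12      ]
[0.50047413 0.32689638 0.12      ]
t 2.25 tcp [0.4938 0.331  0.1752] yaw 106.58 axis [-0.0148 -0.0064 -0.9999] F [-0.51  0.09 -0.96] T [-0.05  0.05 -0.03] op 0.502 q [ 0.4   0.41  1.52 -0.    1.23 -1.46]
from [0.4938 0.331  0.1752] 106.58 dyaw -0.58
[{"tx": 2.6, "ty": -2.0, "tz": -1.7, "turn": 0.0025}, {"tx": 2.6, "ty": -2.0, "tz": -1.7, "turn": 0.0025}, {"tx": 2.6, "ty": -2.0, "tz": -1.7, "turn": 0.0025}, {"tx": 2.6, "ty": -2.0, "tz": -1.7, "turn": 0.0025}]
```

>>> servo_tool(series=[{"tx": 3, "ty": -2, "tz": -1.7, "turn": 0.006}, {"tx": 3, "ty": -2, "tz": -1.7, "turn": 0.006}, {"tx": 3, "ty": -2, "tz": -1.7, "turn": 0.006}, {"tx": 3, "ty": -2, "tz": -1.7, "turn": 0.006}])

```text
time_s: 2.65
tool_pos: [0.5048, 0.3272, 0.1647]
orientation: [-1.398, 1.083, 1.408]
contact_force: [-0.6, 1.1, -0.7]
opening: 0.501
```

Run:
```python
from h import *
st()
plan([.5025,.3268,.116],105,4)
```

```text
t 2.65 tcp [0.5048 0.3272 0.1647] yaw 105.14 axis [-0.0105 -0.0046 -0.9999] F [-0.6   1.09 -0.74] T [0.02 0.01 0.02] op 0.501 q [ 0.39  0.43  1.52 -0.    1.21 -1.44]
from [0.5048 0.3272 0.1647] 105.14 dyaw -0.14
[{"tx": 12.2, "ty": 0.6, "tz": 0.0, "turn": 0.0006}, {"tx": 12.2, "ty": 0.6, "tz": 0.0, "turn": 0.0006}, {"tx": 12.2, "ty": 0.6, "tz": 0.0, "turn": 0.0006}, {"tx": 12.2, "ty": 0.6, "tz": 0.0, "turn": 0.0006}]
```

>>> servo_tool(series=[{"tx": 8, "ty": -0.3, "tz": 0, "turn": 0}, {"tx": 8, "ty": -0.3, "tz": 0, "turn": 0}, {"tx": 8, "ty": -0.3, "tz": 0, "turn": 0}, {"tx": 8, "ty": -0.3, "tz": 0, "turn": 0}, {"tx": 5, "ty": 0, "tz": 0, "turn": 0}, {"tx": 0, "ty": 0, "tz": 0, "turn": 0}])

```text
time_s: 3.25
tool_pos: [0.5056, 0.3265, 0.1228]
orientation: [-1.397, 1.086, 1.409]
contact_force: [-0.1, -0.6, -0.2]
opening: 0.498
```

Run:
```python
from h import *
st()
plan([.5025,.3268,.116],105,2)
```

```text
t 3.25 tcp [0.5056 0.3265 0.1228] yaw 105.05 axis [-0.0127 -0.0055 -0.9999] F [-0.11 -0.56 -0.21] T [-0.02 -0.07  0.03] op 0.498 q [ 0.39  0.47  1.56 -0.    1.12 -1.44]
from [0.5056 0.3265 0.1228] 105.05 dyaw -0.05
[{"tx": 3.4, "ty": 1.5, "tz": 0.6, "turn": 0.0004}, {"tx": 3.4, "ty": 1.5, "tz": 0.6, "turn": 0.0004}]
```

>>> servo_tool(series=[{"tx": 3, "ty": 1, "tz": 0.3, "turn": 0}, {"tx": 3, "ty": 1, "tz": 0.3, "turn": 0}, {"tx": 0, "ty": 0, "tz": 0, "turn": 0}, {"tx": 0, "ty": 0, "tz": 0, "turn": 0}])

```text
time_s: 3.65
tool_pos: [0.5034, 0.3268, 0.1167]
orientation: [-1.397, 1.085, 1.408]
contact_force: [-0.7, 0.3, -0.4]
opening: 0.498
```

Run:
```python
from h import *
st();snap('wrist','w3'); crop('w3',150,100,350,300,3)
```

```text
t 3.65 tcp [0.5034 0.3268 0.1167] yaw 105.07 axis [-0.0119 -0.0052 -0.9999] F [-0.71  0.3  -0.36] T [ 0.02 -0.07  0.04] op 0.498 q [ 0.39  0.47  1.57 -0.    1.11 -1.44]
```

View pics/w3_c150_100.png

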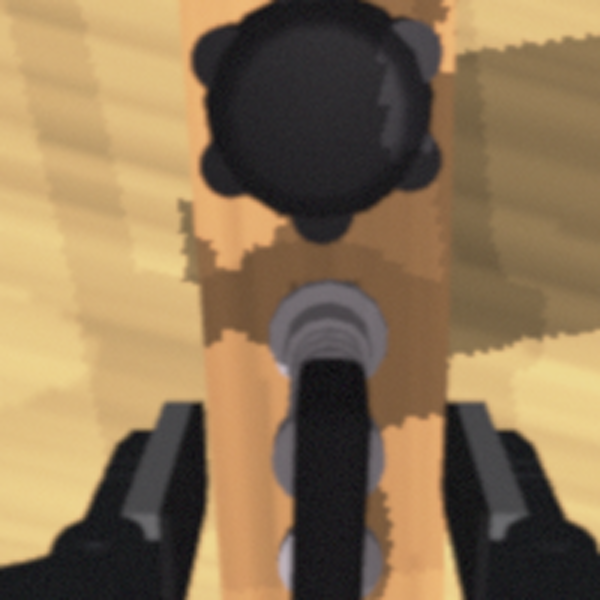

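The bar sits midway between the pads, at about x=328 against a midpoint of about 325. I'll close the jaws now.

>>> servo_tool(series=[{"tx": 0, "ty": 0, "tz": 0, "turn": 0}, {"tx": 0, "ty": 0, "tz": 0, "turn": 0}, {"tx": 0, "ty": 0, "tz": 0, "turn": 0}, {"tx": 0, "ty": 0, "tz": 0, "turn": 0}, {"tx": 0, "ty": 0, "tz": 0, "turn": 0}, {"tx": 0, "ty": 0, "tz": 0, "turn": 0}], jaw=0)

```text
time_s: 4.3
tool_pos: [0.5037, 0.3271, 0.1174]
orientation: [-1.397, 1.084, 1.408]
contact_force: [-0.8, 0.7, -0.2]
opening: 0.129
```

Run:
```python
from h import *
st();snap('wrist','w4'); crop('w4',100,50,400,300,2.6)
```

```text
t 4.3 tcp [0.5037 0.3271 0.1174] yaw 105.07 axis [-0.0109 -0.0045 -0.9999] F [-0.8   0.68 -0.17] T [ 0.02  0.05 -0.  ] op 0.129 q [ 0.39  0.47  1.57  0.    1.11 -1.44]
```

View pics/w4_c100_50.png

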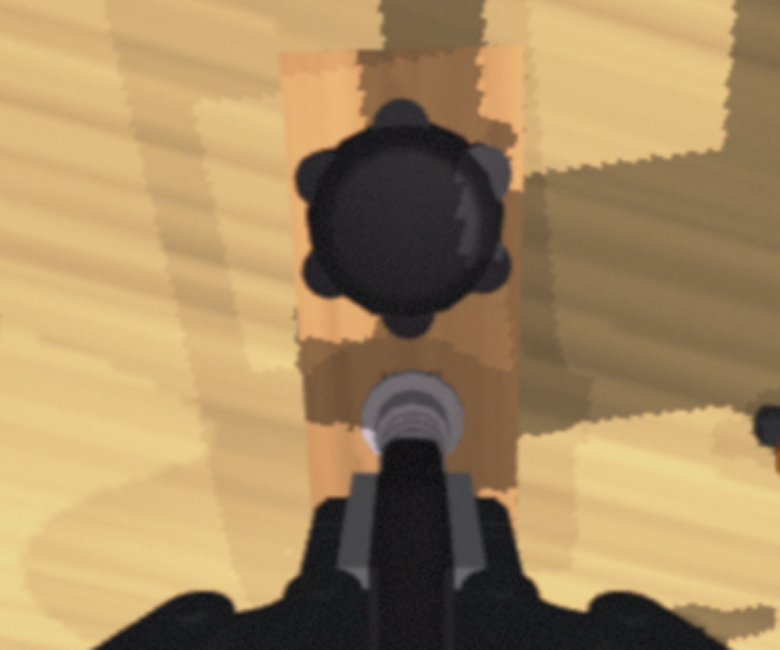

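>>> servo_tool(series=[{"tx": -6, "ty": 0, "tz": 0, "turn": 0}, {"tx": -8, "ty": 0, "tz": 0, "turn": 0}, {"tx": -10, "ty": 0, "tz": 0, "turn": 0}, {"tx": -12, "ty": 0, "tz": 0, "turn": 0}, {"tx": -15, "ty": 0, "tz": 0, "turn": 0}, {"tx": -15, "ty": 0, "tz": 0, "turn": 0}, {"tx": -12, "ty": 0, "tz": 0, "turn": 0}, {"tx": -8, "ty": 0, "tz": 0, "turn": 0}, {"tx": 0, "ty": 0, "tz": 0, "turn": 0}])

```text
time_s: 5.25
tool_pos: [0.5045, 0.3272, 0.2113]
orientation: [-1.398, 1.084, 1.407]
contact_force: [0.2, 0.3, -2.7]
opening: 0.13
```

Run:
```python
from h import *
st();snap('scene','s5'); crop('s5',300,150,450,300,4)
plan([.601,.180,.21],172.5,15)
```

```text
t 5.25 tcp [0.5045 0.3272 0.2113] yaw 105.07 axis [-0.0107 -0.0048 -0.9999] F [ 0.23  0.29 -2.74] T [ 0.01 -0.03 -0.05] op 0.13 q [ 0.39  0.39  1.46 -0.    1.31 -1.44]
from [0.5042 0.3271 0.2106] 105.06 dyaw 67.44
[{"tx": 0.0, "ty": -3.7, "tz": -11.1, "turn": -0.0785}, {"tx": 0.0, "ty": -2.8, "tz": -11.4, "turn": -0.0785}, {"tx": 0.0, "ty": -1.9, "tz": -11.6, "turn": -0.0785}, {"tx": 0.0, "ty": -1.0, "tz": -11.7, "turn": -0.0785}, {"tx": 0.0, "ty": -0.1, "tz": -11.7, "turn": -0.0785}, {"tx": 0.0, "ty": 0.9, "tz": -11.7, "turn": -0.0785}, {"tx": 0.0, "ty": 1.8, "tz": -11.6, "turn": -0.0785}, {"tx": 0.0, "ty": 2.7, "tz": -11.4, "turn": -0.0785}, {"tx": 0.0, "ty": 3.6, "tz": -11.2, "turn": -0.0785}, {"tx": 0.0, "ty": 4.4, "tz": -10.9, "turn": -0.0785}, {"tx": 0.0, "ty": 5.3, "tz": -10.5, "turn": -0.0785}, {"tx": 0.0, "ty": 6.1, "tz": -10.0, "turn": -0.0785}, {"tx": 0.0, "ty": 6.8, "tz": -9.5, "turn": -0.0785}, {"tx": 0.0, "ty": 7.6, "tz": -9.0, "turn": -0.0785}, {"tx": 0.0, "ty": 8.2, "tz": -8.3, "turn": -0.0785}]
```

View pics/s5_c300_150.png

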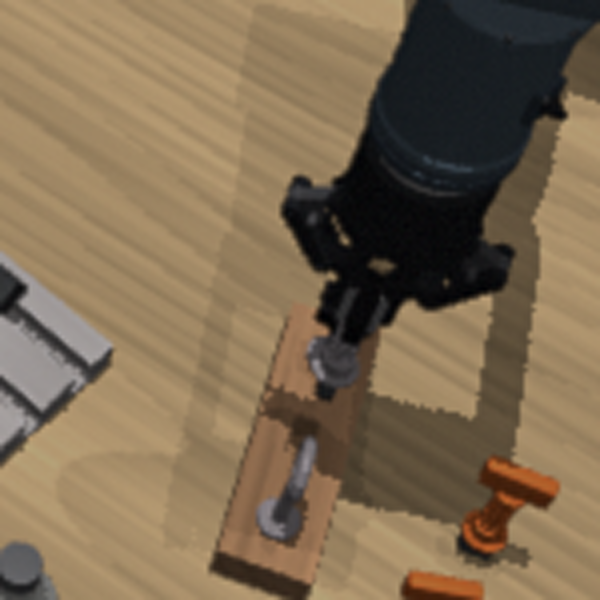

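>>> servo_tool(series=[{"tx": -1, "ty": -4, "tz": -11, "turn": -0.075}, {"tx": -1, "ty": -3, "tz": -11, "turn": -0.075}, {"tx": -1, "ty": -2, "tz": -11, "turn": -0.075}, {"tx": -1, "ty": -1, "tz": -11, "turn": -0.075}, {"tx": -1, "ty": 0, "tz": -11, "turn": -0.075}, {"tx": -1, "ty": 1, "tz": -11, "turn": -0.075}, {"tx": 0, "ty": 2, "tz": -11, "turn": -0.075}, {"tx": 0, "ty": 3, "tz": -11, "turn": -0.075}, {"tx": 0, "ty": 3.5, "tz": -11, "turn": -0.075}, {"tx": 0, "ty": 4.5, "tz": -11, "turn": -0.075}, {"tx": 0, "ty": 5, "tz": -10, "turn": -0.075}, {"tx": 0, "ty": 6, "tz": -10, "turn": -0.075}, {"tx": 0, "ty": 7, "tz": -9, "turn": -0.075}, {"tx": 0, "ty": 7.5, "tz": -9, "turn": -0.075}, {"tx": 0, "ty": 8, "tz": -8, "turn": -0.075}, {"tx": 0, "ty": 0, "tz": 0, "turn": 0}, {"tx": 0, "ty": 0, "tz": 0, "turn": 0}])

```text
time_s: 7.0
tool_pos: [0.5917, 0.1767, 0.1981]
orientation: [-2.111, 0.164, 2.202]
contact_force: [0.4, -0.1, -2.7]
opening: 0.129
```

Run:
```python
from h import *
st();snap('wrist','w6'); crop('w6',0,0,512,384,1.55)
```

```text
t 7.0 tcp [0.5917 0.1767 0.1981] yaw 172.11 axis [-0.0425 -0.0116 -0.999 ] F [ 0.43 -0.09 -2.72] T [ 0.03 -0.08 -0.04] op 0.129 q [ 0.11  0.44  1.4  -0.01  1.34 -2.89]
```

View pics/w6_c0_0.png

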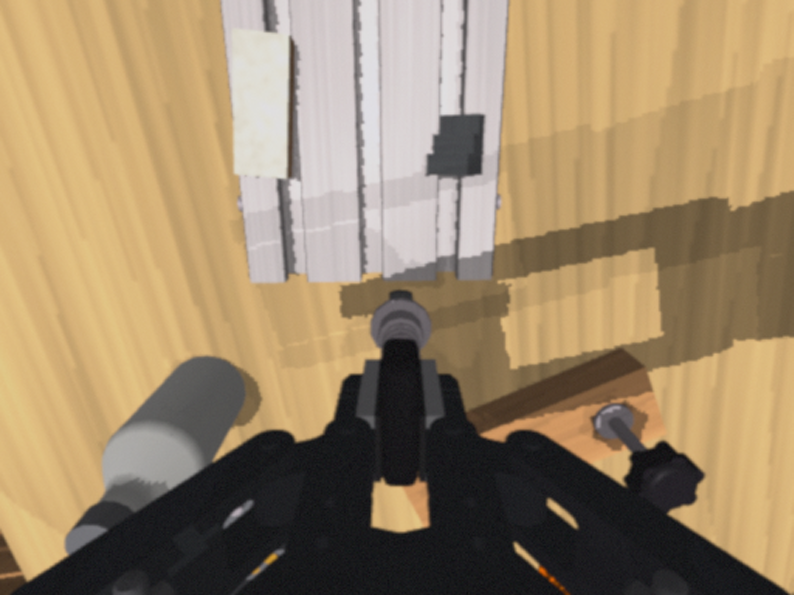

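The slot is straight ahead, with its far end at about (370,0) to (375,278) in the 1.55x view, and the hold-down is held upright. The tool has picked up a tilt of about 2.4°. I'll make the turn toward yaw -7.5 and watch the tilt.

>>> servo_tool(series=[{"tx": -2, "ty": 0, "tz": 0, "turn": 0.1}, {"tx": -2, "ty": 0, "tz": 0, "turn": 0.1}, {"tx": -2, "ty": 0, "tz": 0, "turn": 0.1}, {"tx": -2, "ty": 0, "tz": 0, "turn": 0.1}, {"tx": -2, "ty": 0, "tz": 0, "turn": 0.1}, {"tx": 0, "ty": 0, "tz": 0, "turn": 0}, {"tx": 0, "ty": 0, "tz": 0, "turn": 0}])

```text
time_s: 7.75
tool_pos: [0.5884, 0.1815, 0.2068]
orientation: [-1.81, 0.657, 1.89]
contact_force: [0.1, 0.5, -2.9]
opening: 0.13
```

Run:
```python
from h import *
st()
```

```text
t 7.75 tcp [0.5884 0.1815 0.2068] yaw 142.22 axis [-0.0468 -0.0109 -0.9988] F [ 0.14  0.48 -2.88] T [ 0.03 -0.03 -0.01] op 0.13 q [ 0.12  0.44  1.39 -0.01  1.36 -2.36]
```

>>> servo_tool(series=[{"tx": 0, "ty": -6, "tz": -8, "turn": 0}, {"tx": 0, "ty": -6, "tz": -8, "turn": 0}, {"tx": 0, "ty": -6, "tz": -8, "turn": 0}])

```text
time_s: 8.05
tool_pos: [0.6193, 0.1819, 0.2054]
orientation: [-1.813, 0.653, 1.894]
contact_force: [0.6, -0.4, -2.6]
opening: 0.124
```

Run:
```python
from h import *
st()
```

```text
t 8.05 tcp [0.6193 0.1819 0.2054] yaw 142.5 axis [-0.0471 -0.0108 -0.9988] F [ 0.59 -0.36 -2.64] T [ 0.05 -0.04  0.02] op 0.124 q [ 0.12  0.49  1.31 -0.01  1.39 -2.37]
```

>>> servo_tool(series=[{"tx": 0, "ty": 6, "tz": 8, "turn": 0}, {"tx": 0, "ty": 6, "tz": 8, "turn": 0}, {"tx": 0, "ty": 6, "tz": 8, "turn": 0}, {"tx": 0, "ty": 0, "tz": 0, "turn": 0}])

```text
time_s: 8.45
tool_pos: [0.5895, 0.1816, 0.2053]
orientation: [-1.812, 0.654, 1.895]
contact_force: [-0.2, 0.5, -3.2]
opening: 0.13
```

Run:
```python
from h import *
st()
```

```text
t 8.45 tcp [0.5895 0.1816 0.2053] yaw 142.48 axis [-0.0484 -0.011  -0.9988] F [-0.22  0.52 -3.2 ] T [0.01 0.   0.04] op 0.13 q [ 0.12  0.44  1.39 -0.01  1.36 -2.37]
```

>>> servo_tool(series=[{"tx": 0, "ty": 0, "tz": 0, "turn": 0.15}, {"tx": 0, "ty": 0, "tz": 0, "turn": 0.15}, {"tx": 0, "ty": 0, "tz": 0, "turn": 0.15}, {"tx": 0, "ty": 0, "tz": 0, "turn": 0.15}, {"tx": 0, "ty": 0, "tz": 0, "turn": 0}])

```text
time_s: 8.95
tool_pos: [0.5878, 0.1819, 0.207]
orientation: [-1.414, 1.085, 1.469]
contact_force: [0.3, 0.6, -2.3]
opening: 0.13
```

Run:
```python
from h import *
st()
```

```text
t 8.95 tcp [0.5878 0.1819 0.207 ] yaw 107.71 axis [-0.0462 -0.0108 -0.9989] F [ 0.3   0.63 -2.3 ] T [-0.01 -0.04 -0.01] op 0.13 q [ 0.12  0.43  1.4  -0.01  1.36 -1.76]
```

>>> servo_tool(series=[{"tx": 0, "ty": 0, "tz": 0, "turn": 0.04}, {"tx": 0, "ty": 0, "tz": 0, "turn": 0.04}, {"tx": 0, "ty": 0, "tz": 0, "turn": 0.04}, {"tx": 0, "ty": 0, "tz": 0, "turn": 0.04}, {"tx": 0, "ty": 0, "tz": 0, "turn": 0}])

```text
time_s: 9.45
tool_pos: [0.5872, 0.182, 0.2081]
orientation: [-1.314, 1.165, 1.361]
contact_force: [-0.1, 0.3, -3.5]
opening: 0.131
```

Run:
```python
from h import *
st()
```

```text
t 9.45 tcp [0.5872 0.182  0.2081] yaw 99.46 axis [-0.0444 -0.0106 -0.999 ] F [-0.12  0.28 -3.51] T [ 0.03 -0.06 -0.02] op 0.131 q [ 0.12  0.43  1.4  -0.01  1.36 -1.61]
```

>>> servo_tool(series=[{"tx": 0, "ty": 0, "tz": 0, "turn": 0.09}, {"tx": 0, "ty": 0, "tz": 0, "turn": 0.09}, {"tx": 0, "ty": 0, "tz": 0, "turn": 0.09}, {"tx": 0, "ty": 0, "tz": 0, "turn": 0.09}, {"tx": 0, "ty": 0, "tz": 0, "turn": 0.09}, {"tx": 0, "ty": 0, "tz": 0, "turn": 0.09}, {"tx": 0, "ty": 0, "tz": 0, "turn": 0.09}, {"tx": 0, "ty": 0, "tz": 0, "turn": 0.09}, {"tx": 0, "ty": 0, "tz": 0, "turn": 0.09}, {"tx": 0, "ty": 0, "tz": 0, "turn": 0.09}, {"tx": 0, "ty": 0, "tz": 0, "turn": 0.09}, {"tx": 0, "ty": 0, "tz": 0, "turn": 0.09}, {"tx": 0, "ty": 0, "tz": 0, "turn": 0.09}, {"tx": 0, "ty": 0, "tz": 0, "turn": 0.09}, {"tx": 0, "ty": 0, "tz": 0, "turn": 0.09}, {"tx": 0, "ty": 0, "tz": 0, "turn": 0.09}, {"tx": 0, "ty": 0, "tz": 0, "turn": 0.09}, {"tx": 0, "ty": 0, "tz": 0, "turn": 0.09}, {"tx": 0, "ty": 0, "tz": 0, "turn": 0.09}])

```text
time_s: 11.35
tool_pos: [0.5857, 0.1824, 0.2104]
orientation: [-0.036, 1.611, 0.022]
contact_force: [0.2, -0.7, -2.6]
opening: 0.13
```

Run:
```python
from h import *
st()
```

```text
t 11.35 tcp [0.5857 0.1824 0.2104] yaw 2.09 axis [-0.0405 -0.0099 -0.9991] F [ 0.15 -0.66 -2.58] T [ 0.05 -0.06 -0.01] op 0.13 q [ 0.12  0.43  1.4  -0.    1.36  0.09]
```

>>> servo_tool(series=[{"tx": 0, "ty": 12, "tz": 0, "turn": 0}, {"tx": 0, "ty": 12, "tz": 0, "turn": 0}, {"tx": 0, "ty": 12, "tz": 0, "turn": 0}, {"tx": 0, "ty": 12, "tz": 0, "turn": 0}])

```text
time_s: 11.75
tool_pos: [0.5836, 0.2333, 0.2104]
orientation: [-0.044, 1.611, 0.03]
contact_force: [-0.8, -0.1, -3.0]
opening: 0.128
```

Run:
```python
from h import *
st()
```

```text
t 11.75 tcp [0.5836 0.2333 0.2104] yaw 2.68 axis [-0.0399 -0.0094 -0.9992] F [-0.79 -0.1  -2.95] T [-0.   -0.03 -0.  ] op 0.128 q [ 0.2   0.45  1.36 -0.    1.37  0.16]
```

>>> servo_tool(series=[{"tx": 0, "ty": -4, "tz": 0, "turn": 0}, {"tx": 0, "ty": -4, "tz": 0, "turn": 0}, {"tx": 0, "ty": -4, "tz": 0, "turn": 0}, {"tx": 0, "ty": -4, "tz": 0, "turn": 0}, {"tx": 0, "ty": -4, "tz": 0, "turn": 0}, {"tx": 0, "ty": -4, "tz": 0, "turn": 0}])

```text
time_s: 12.35
tool_pos: [0.5842, 0.21, 0.2102]
orientation: [-0.049, 1.611, 0.035]
contact_force: [-0.2, -0.0, -2.2]
opening: 0.129
```

Run:
```python
from h import *
st()
```

```text
t 12.35 tcp [0.5842 0.21   0.2102] yaw 3.05 axis [-0.0404 -0.0099 -0.9991] F [-0.21 -0.01 -2.21] T [ 0.01 -0.03 -0.06] op 0.129 q [ 0.17  0.44  1.38 -0.    1.36  0.11]
```

>>> servo_tool(series=[{"tx": 0, "ty": -11, "tz": 0, "turn": 0.075}, {"tx": 0, "ty": -11, "tz": 0, "turn": 0.075}, {"tx": 0, "ty": -11, "tz": 0, "turn": 0.075}, {"tx": 0, "ty": -11, "tz": 0, "turn": 0.075}])

```text
time_s: 12.75
tool_pos: [0.5819, 0.163, 0.2109]
orientation: [0.192, 1.6, -0.215]
contact_force: [-1.0, -0.2, -2.4]
opening: 0.132
```

Run:
```python
from h import *
st()
```

```text
t 12.75 tcp [0.5819 0.163  0.2109] yaw -14.81 axis [-0.0398 -0.0097 -0.9992] F [-0.99 -0.21 -2.42] T [-0.   -0.01 -0.01] op 0.132 q [ 0.09  0.41  1.43 -0.01  1.35  0.35]
```

>>> servo_tool(series=[{"tx": 0, "ty": 11, "tz": 0, "turn": -0.075}, {"tx": 0, "ty": 11, "tz": 0, "turn": -0.075}, {"tx": 0, "ty": 11, "tz": 0, "turn": -0.075}, {"tx": 0, "ty": 11, "tz": 0, "turn": -0.075}])

```text
time_s: 13.15
tool_pos: [0.5892, 0.2011, 0.2109]
orientation: [-0.041, 1.61, 0.025]
contact_force: [-0.5, -0.7, -3.1]
opening: 0.126
```

Run:
```python
from h import *
st()
```

```text
t 13.15 tcp [0.5892 0.2011 0.2109] yaw 2.39 axis [-0.0394 -0.0111 -0.9992] F [-0.52 -0.68 -3.09] T [ 0.04 -0.01 -0.01] op 0.126 q [ 0.15  0.44  1.38 -0.01  1.37  0.11]
```

>>> servo_tool(series=[{"tx": 0, "ty": 0, "tz": -15, "turn": 0}, {"tx": 0, "ty": 0, "tz": -15, "turn": 0}, {"tx": 0, "ty": 0, "tz": -15, "turn": 0}, {"tx": 0, "ty": 0, "tz": -15, "turn": 0}, {"tx": 0, "ty": 0, "tz": -15, "turn": 0}])

```text
time_s: 13.65
tool_pos: [0.5143, 0.1962, 0.2135]
orientation: [-0.041, 1.608, 0.026]
contact_force: [-0.4, -0.2, -3.3]
opening: 0.125
```

Run:
```python
from h import *
st()
```

```text
t 13.65 tcp [0.5143 0.1962 0.2135] yaw 2.41 axis [-0.0376 -0.0106 -0.9992] F [-0.39 -0.15 -3.29] T [ 0.05 -0.03 -0.02] op 0.125 q [ 0.16  0.31  1.56 -0.    1.31  0.12]
```

>>> servo_tool(series=[{"tx": 0, "ty": 0, "tz": 4, "turn": 0}, {"tx": 0, "ty": 0, "tz": 4, "turn": 0}, {"tx": 0, "ty": 0, "tz": 4, "turn": 0}, {"tx": 0, "ty": 0, "tz": 4, "turn": 0}, {"tx": 0, "ty": 0, "tz": 4, "turn": 0}, {"tx": 0, "ty": 0, "tz": 4, "turn": 0}, {"tx": 0, "ty": 0, "tz": 4, "turn": 0}, {"tx": 0, "ty": 0, "tz": 4, "turn": 0}, {"tx": 0, "ty": 0, "tz": 4, "turn": 0}, {"tx": 0, "ty": 0, "tz": 4, "turn": 0}, {"tx": 0, "ty": 0, "tz": 4, "turn": 0}, {"tx": 0, "ty": 0, "tz": 4, "turn": 0}])

```text
time_s: 14.85
tool_pos: [0.5678, 0.1968, 0.2116]
orientation: [-0.04, 1.607, 0.024]
contact_force: [0.6, -0.1, -2.7]
opening: 0.133
```

Run:
```python
from h import *
st()
```

```text
t 14.85 tcp [0.5678 0.1968 0.2116] yaw 2.31 axis [-0.0364 -0.0106 -0.9993] F [ 0.57 -0.09 -2.67] T [0.03 0.01 0.02] op 0.133 q [ 0.15  0.4   1.44 -0.01  1.34  0.11]
```

Run:
```python
from h import *
crop('w6',140,0,330,185,4)
```

```text
(no output)
```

View pics/w6_c140_0.png

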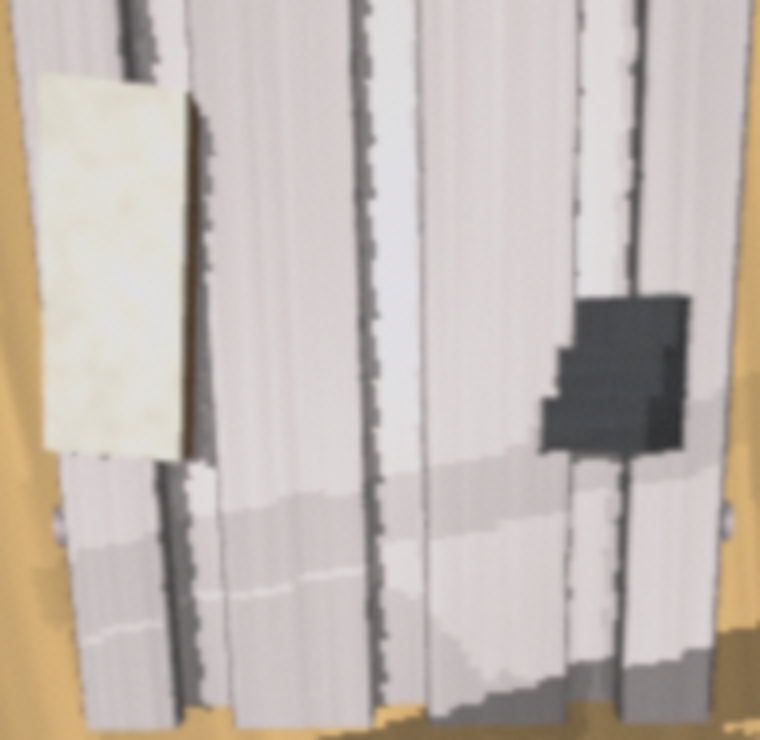

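Run:
```python
from h import *
def c(x,y): return 140+x/4,y/4
P={k:px2w('w6',*c(*v),.03) for k,v in dict(L0=(352,2),L1=(371,724),R0=(415,2),R1=(428,720),C1=(88,727),C2=(710,721),e1=(235,726),e2=(565,722)).items()}
for k,v in P.items(): print(k,v.round(4))
for a,b in (('L0','L1'),('R0','R1'),('C1','C2')):
  d=P[b]-P[a]; print(np.degrees(np.arctan2(d[1],d[0])),np.linalg.norm(d))
m0=(P['L0']+P['R0'])/2;m1=(P['L1']+P['R1'])/2;d=m1-m0
print('mid',m0,m1,np.degrees(np.arctan2(d[1],d[0])), np.linalg.norm(P['L1']-P['R1']))
```

```text
L0 [0.5876 0.0157 0.03  ]
L1 [0.6101 0.177  0.03  ]
R0 [0.5741 0.0175 0.03  ]
R1 [0.5954 0.1781 0.03  ]
C1 [0.6817 0.167  0.03  ]
C2 [0.5225 0.1894 0.03  ]
e1 [0.6447 0.1723 0.03  ]
e2 [0.5602 0.184  0.03  ]
82.05929820243698 0.16279549594370646
82.44565493774232 0.162043851091891
171.9946933597194 0.16080485327088997
mid [0.58082466 0.01660804 0.03      ] [0.60272128 0.17754401 0.03      ] 82.25202957351412 0.01477208180975367
```

```bash
cat >> h.py <<'E'
RG=R.from_rotvec([-1.397,1.084,1.408]).as_matrix()
PG=np.array([.5037,.3271,.1174])
# holddown frame at grip (vertical, origin)
OFF=RG.T@(np.array([.503,.327,.108])-PG)
SD=RG.T@np.array([0,0,-1.])
END=np.array([.6025,.178,.03]);AY=np.radians(82.2);U=np.array([np.cos(AY),np.sin(AY),0]);V=np.array([np.sin(AY),-np.cos(AY),0]) # V ~ +x bed
def hd():
    p,M,y,s=pose(); o=p+M@OFF; d=M@SD
    h=o+d*.094
    def b(q): q=q-END; return np.round([q@V*1e3,q@U*1e3,q[2]*1e3],1)
    print('bar',b(o),'collar',b(o+d*.074),'head',b(h),'stemdir',d.round(4),'(bed frame mm: across,along,up)  yaw err',round(y-(-7.8),2), 'F',np.round(s['contact_force'],1),'T',np.round(s['torque'],2),'t',round(s['time_s'],2))
    return o,d,h
E
python3 - <<'E'
from h import *
st();o,d,h=hd()
p=pose()[0]
t=END-.03*U
tgt=p+np.array([t[0]-h[0],t[1]-h[1],0]); print(tgt)
plan(tgt,-7.8,10)
E
```

```text
t 14.85 tcp [0.5678 0.1968 0.2116] yaw 2.31 axis [-0.0364 -0.0106 -0.9993] F [ 0.57 -0.09 -2.67] T [0.03 0.01 0.02] op 0.133 q [ 0.15  0.4   1.44 -0.01  1.34  0.11]
bar [-37.3  14.4 172.2] collar [-39.6  12.4  98.2] head [-40.2  11.9  78.2] stemdir [-0.0346 -0.0225 -0.9991] (bed frame mm: across,along,up)  yaw err 10.11 F [ 0.6 -0.1 -2.7] T [0.03 0.01 0.02] t 14.85
[0.60195238 0.14989678 0.21156228]
from [0.5678 0.1968 0.2116] 2.31 dyaw -10.11
[{"tx": -0.0, "ty": -4.8, "tz": 3.2, "turn": 0.0176}, {"tx": -0.0, "ty": -4.8, "tz": 3.3, "turn": 0.0176}, {"tx": -0.0, "ty": -4.7, "tz": 3.4, "turn": 0.0176}, {"tx": -0.0, "ty": -4.7, "tz": 3.5, "turn": 0.0176}, {"tx": -0.0, "ty": -4.6, "tz": 3.6, "turn": 0.0176}, {"tx": -0.0, "ty": -4.5, "tz": 3.6, "turn": 0.0176}, {"tx": -0.0, "ty": -4.5, "tz": 3.7, "turn": 0.0176}, {"tx": -0.0, "ty": -4.4, "tz": 3.8, "turn": 0.0176}, {"tx": -0.0, "ty": -4.3, "tz": 3.9, "turn": 0.0176}, {"tx": -0.0, "ty": -4.3, "tz": 3.9, "turn": 0.0176}]
```

>>> servo_tool(series=[{"tx": 0, "ty": -4.8, "tz": 3.3, "turn": 0.0176}, {"tx": 0, "ty": -4.8, "tz": 3.3, "turn": 0.0176}, {"tx": 0, "ty": -4.7, "tz": 3.4, "turn": 0.0176}, {"tx": 0, "ty": -4.7, "tz": 3.5, "turn": 0.0176}, {"tx": 0, "ty": -4.6, "tz": 3.6, "turn": 0.0176}, {"tx": 0, "ty": -4.5, "tz": 3.6, "turn": 0.0176}, {"tx": 0, "ty": -4.5, "tz": 3.7, "turn": 0.0176}, {"tx": 0, "ty": -4.4, "tz": 3.8, "turn": 0.0176}, {"tx": 0, "ty": -4.3, "tz": 3.9, "turn": 0.0176}, {"tx": 0, "ty": -4, "tz": 3.5, "turn": 0.01}, {"tx": 0, "ty": 0, "tz": 0, "turn": 0}])

```text
time_s: 15.95
tool_pos: [0.6049, 0.1448, 0.2107]
orientation: [0.103, 1.603, -0.125]
contact_force: [-0.3, 0.1, -2.2]
opening: 0.13
```

Run:
```python
from h import *
st();hd();snap('wrist','w7'); crop('w7',0,0,512,384,1.55)
```

```text
t 15.95 tcp [0.6049 0.1448 0.2107] yaw -8.29 axis [-0.0363 -0.0111 -0.9993] F [-0.27  0.08 -2.25] T [ 0.01 -0.01 -0.03] op 0.13 q [ 0.06  0.44  1.38 -0.01  1.36  0.21]
bar [  6.7 -32.1 171.3] collar [  4.2 -34.2  97.3] head [  3.5 -34.8  77.4] stemdir [-0.0367 -0.0231 -0.9991] (bed frame mm: across,along,up)  yaw err -0.49 F [-0.3  0.1 -2.2] T [ 0.01 -0.01 -0.03] t 15.95
```

View pics/w7_c0_0.png

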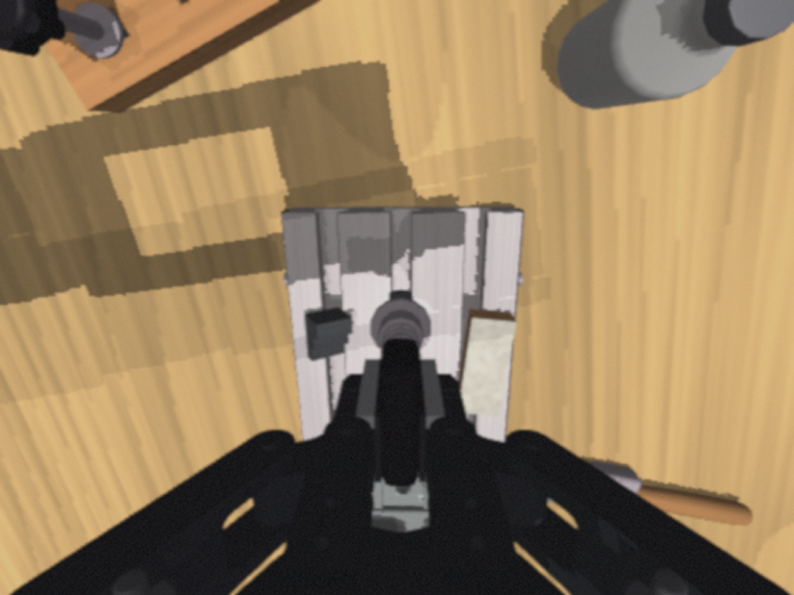

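Run:
```python
from h import *
o,d,h=hd()
for nm,x in (('bar',o),('collar',o+d*.074),('head',h),('foot',o+.098*d)): print(nm,(w2px('w7',x)*1).round(1))
print('slotend',w2px('w7',END),w2px('w7',END-.06*U))
crop('w7',180,120,345,260,4.5)
```

```text
bar [  6.4 -31.8 171.3] collar [  3.9 -33.9  97.4] head [  3.3 -34.4  77.4] stemdir [-0.0369 -0.0228 -0.9991] (bed frame mm: across,along,up)  yaw err -0.47 F [-0.4  0.2 -3. ] T [ 0.05 -0.05 -0.02] t 16.0
bar [259.5 254.7]
collar [259.  203.5]
head [258.9 194.9]
foot [258.9 193.3]
slotend [257.79303938 137.14628321] [258.28867209 191.86135254]
```

View pics/w7_c180_120.png

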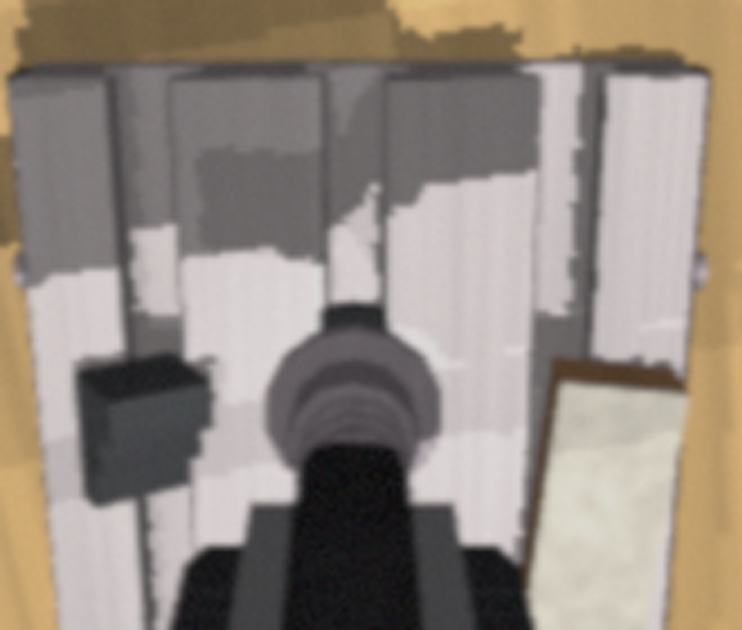

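```bash
cat >> h.py <<'E'
def goto(across,along,up,n,yaw=-7.8,ref='head',e=1.3):
    # head centre target in bed frame (mm), slot offset e added to across
    p,M,y,s=pose(); o=p+M@OFF; d=M@SD; h=o+d*.094
    dy=np.radians(yaw-y); Rz=np.array([[np.cos(dy),-np.sin(dy),0],[np.sin(dy),np.cos(dy),0],[0,0,1]])
    t=END+V*(across+e)/1e3+U*along/1e3; t[2]=.03+up/1e3
    dl=M.T@(t-h)*1e3
    print('tool total',dl.round(1),'per row',(dl/n).round(2),'turn',round(-dy,4),'per row',round(-dy/n,4))
E
python3 - <<'E'
from h import *
goto(0,-34,16,10)
E
```

```text
tool total [61.4  1.4  0.2] per row [6.14 0.14 0.02] turn -0.0082 per row -0.0008
```

>>> servo_tool(series=[{"tx": 6, "ty": 0, "tz": 0, "turn": -0.002}, {"tx": 6, "ty": 0, "tz": 0, "turn": -0.002}, {"tx": 6, "ty": 0, "tz": 0, "turn": -0.002}, {"tx": 6, "ty": 0, "tz": 0, "turn": -0.002}, {"tx": 6, "ty": 0, "tz": 0, "turn": 0}, {"tx": 6, "ty": 0, "tz": 0, "turn": 0}, {"tx": 6, "ty": 0, "tz": 0, "turn": 0}, {"tx": 6, "ty": 0, "tz": 0, "turn": 0}, {"tx": 5, "ty": 0, "tz": 0, "turn": 0}, {"tx": 0, "ty": 0, "tz": 0, "turn": 0}, {"tx": 0, "ty": 0, "tz": 0, "turn": 0}])

```text
time_s: 17.1
tool_pos: [0.6011, 0.1457, 0.1517]
orientation: [0.095, 1.607, -0.116]
contact_force: [-0.5, 0.2, -2.9]
opening: 0.127
```

Run:
```python
from h import *
st();o,d,h=hd();snap('wrist','w8'); crop('w8',150,70,370,270,3.6)
goto(0,-34,10,5)
for nm,x in (('collar',o+d*.074),('head',h)): print(nm,(w2px('w8',x)*1).round(1))
print('slotend',w2px('w8',END),w2px('w8',END-.06*U))
```

```text
t 17.1 tcp [0.6011 0.1457 0.1517] yaw -7.67 axis [-0.0392 -0.0105 -0.9992] F [-0.46  0.16 -2.91] T [ 0.03 -0.02  0.05] op 0.127 q [ 0.06  0.48  1.46 -0.01  1.24  0.2 ]
bar [  2.8 -31.8 112.3] collar [  0.1 -33.8  38.4] head [ -0.6 -34.4  18.4] stemdir [-0.0395 -0.0225 -0.999 ] (bed frame mm: across,along,up)  yaw err 0.13 F [-0.5  0.2 -2.9] T [ 0.03 -0.02  0.05] t 17.1
tool total [8.3 0.5 2.2] per row [1.67 0.11 0.45] turn 0.0023 per row 0.0005
collar [259.4 203.9]
head [259.3 195.2]
slotend [260.88655558 149.18910329] [260.53299006 214.50351984]
```

View pics/w8_c150_70.png

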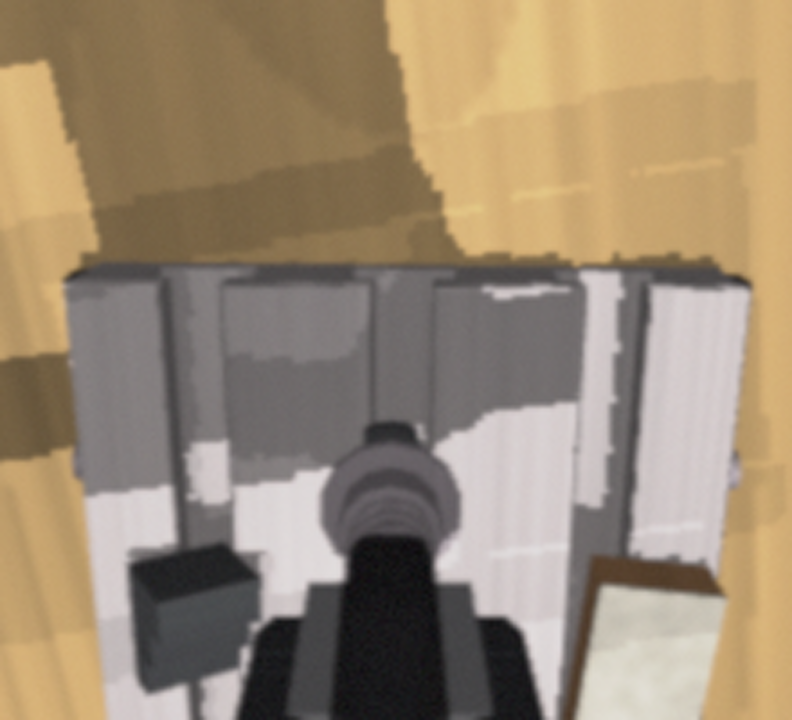

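>>> servo_tool(series=[{"tx": 1.5, "ty": 0, "tz": 0.7, "turn": 0}, {"tx": 1.5, "ty": 0, "tz": 0.7, "turn": 0}, {"tx": 1.5, "ty": 0, "tz": 0.7, "turn": 0}, {"tx": 0.5, "ty": 0, "tz": 0.6, "turn": 0}, {"tx": 0, "ty": 0, "tz": 0, "turn": 0}])

```text
time_s: 17.65
tool_pos: [0.6046, 0.1452, 0.1473]
orientation: [0.095, 1.604, -0.116]
contact_force: [0.5, 0.4, -2.4]
opening: 0.125
```

Run:
```python
from h import *
st();o,d,h=hd();snap('wrist','w9'); crop('w9',205,120,315,220,7)
goto(0,-34,10,5)
for nm,x in (('collar',o+d*.074),('head',h)): print(nm,(w2px('w9',x)*1).round(1))
print('slotend',w2px('w9',END),w2px('w9',END-.06*U))
```

```text
t 17.65 tcp [0.6046 0.1452 0.1473] yaw -7.67 axis [-0.037  -0.0104 -0.9993] F [ 0.55  0.43 -2.38] T [ 0.04  0.03 -0.01] op 0.125 q [ 0.06  0.49  1.46 -0.01  1.23  0.2 ]
bar [  6.3 -31.8 107.9] collar [  3.8 -33.8  34. ] head [  3.1 -34.3  14. ] stemdir [-0.0373 -0.0224 -0.9991] (bed frame mm: across,along,up)  yaw err 0.13 F [ 0.5  0.4 -2.4] T [ 0.04  0.03 -0.01] t 17.65
tool total [ 4.1  0.4 -1.6] per row [ 0.81  0.08 -0.32] turn 0.0023 per row 0.0005
collar [259.4 203.9]
head [259.3 195.2]
slotend [256.21162744 150.30220701] [256.2125858  216.54432277]
```

View pics/w9_c205_120.png

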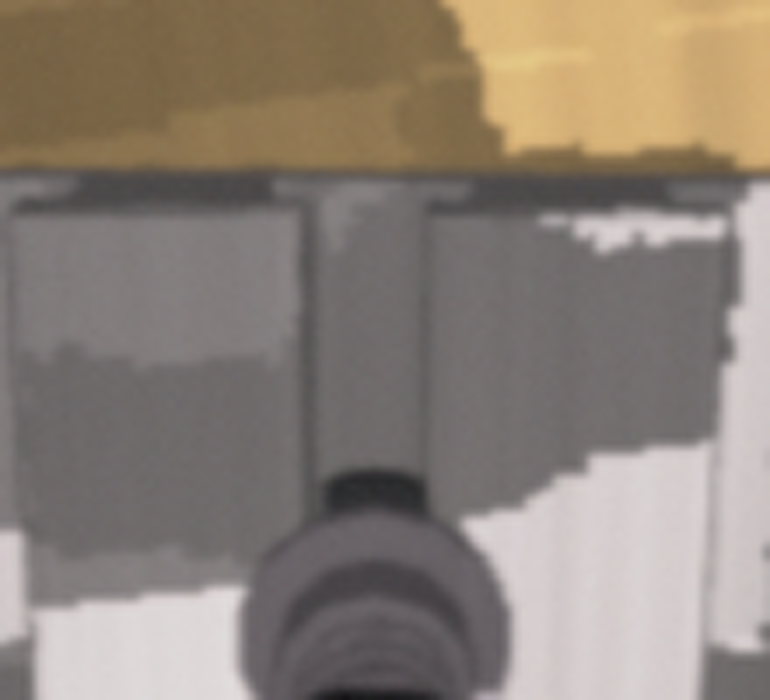

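>>> servo_tool(series=[{"tx": 2, "ty": 0, "tz": -0.6, "turn": 0}, {"tx": 2, "ty": 0, "tz": -0.5, "turn": 0}, {"tx": 2, "ty": 0, "tz": 0.1, "turn": 0}, {"tx": 0, "ty": 0, "tz": 0, "turn": 0}])

```text
time_s: 18.1
tool_pos: [0.6031, 0.1453, 0.1409]
orientation: [0.095, 1.605, -0.116]
contact_force: [-0.2, -0.2, -2.4]
opening: 0.129
```

Run:
```python
from h import *
st();o,d,h=hd();snap('wrist','w10'); crop('w10',205,120,315,220,7)
goto(0,-34,0,5)
```

```text
t 18.1 tcp [0.6031 0.1453 0.1409] yaw -7.67 axis [-0.0371 -0.0104 -0.9993] F [-0.2  -0.23 -2.36] T [ 0.04 -0.06  0.03] op 0.129 q [ 0.06  0.49  1.47 -0.01  1.21  0.2 ]
bar [  4.8 -31.9 101.5] collar [  2.3 -33.9  27.6] head [  1.6 -34.4   7.6] stemdir [-0.0374 -0.0224 -0.999 ] (bed frame mm: across,along,up)  yaw err 0.13 F [-0.2 -0.2 -2.4] T [ 0.04 -0.06  0.03] t 18.1
tool total [ 7.7  0.5 -0.1] per row [ 1.55  0.1  -0.02] turn 0.0023 per row 0.0005
```

View pics/w10_c205_120.png

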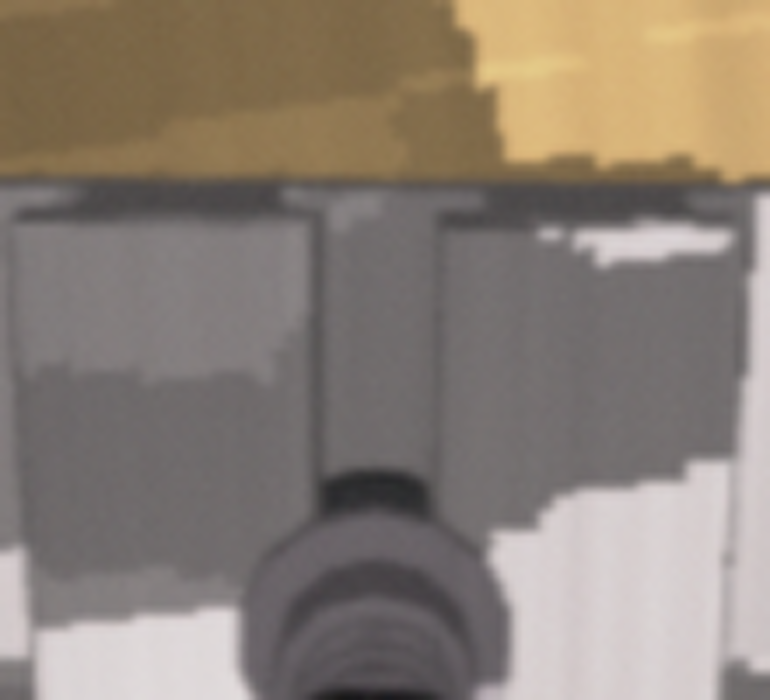

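The slot centre (about x=377) lines up with the head centre (about x=375). I'll go in.

>>> servo_tool(series=[{"tx": 1.5, "ty": 0, "tz": 0.15, "turn": 0}, {"tx": 1.5, "ty": 0, "tz": 0.1, "turn": 0}, {"tx": 1.5, "ty": 0, "tz": 0.1, "turn": 0}, {"tx": 1.5, "ty": 0, "tz": 0.1, "turn": 0}])

```text
time_s: 18.55
tool_pos: [0.6037, 0.1452, 0.1349]
orientation: [0.095, 1.604, -0.115]
contact_force: [-0.2, 1.0, -3.3]
opening: 0.128
```

Run:
```python
from h import *
st();o,d,h=hd()
```

```text
t 18.55 tcp [0.6037 0.1452 0.1349] yaw -7.66 axis [-0.0362 -0.0103 -0.9993] F [-0.22  0.99 -3.28] T [ 0.02 -0.02 -0.01] op 0.128 q [ 0.06  0.5   1.48 -0.01  1.2   0.2 ]
bar [  5.4 -31.9  95.5] collar [  2.9 -33.9  21.6] head [  2.3 -34.4   1.6] stemdir [-0.0365 -0.0223 -0.9991] (bed frame mm: across,along,up)  yaw err 0.14 F [-0.2  1.  -3.3] T [ 0.02 -0.02 -0.01] t 18.55
```

>>> servo_tool(series=[{"tx": 1.5, "ty": 0, "tz": -0.3, "turn": 0}, {"tx": 1.5, "ty": 0, "tz": -0.1, "turn": 0}, {"tx": 1.5, "ty": 0, "tz": 0, "turn": 0}, {"tx": 1.2, "ty": 0, "tz": 0, "turn": 0}])

```text
time_s: 18.95
tool_pos: [0.603, 0.1452, 0.1286]
orientation: [0.095, 1.604, -0.115]
contact_force: [0.2, -0.6, -3.0]
opening: 0.127
```

Run:
```python
from h import *
st();o,d,h=hd();snap('wrist','w11'); crop('w11',205,120,315,220,7); snap('scene','s11'); crop('s11',200,150,330,290,5)
```

```text
t 18.95 tcp [0.603  0.1452 0.1286] yaw -7.67 axis [-0.0365 -0.0103 -0.9993] F [ 0.22 -0.58 -2.98] T [ 0.04 -0.07  0.01] op 0.127 q [ 0.06  0.51  1.49 -0.01  1.19  0.2 ]
bar [  4.7 -32.   89.1] collar [  2.2 -34.   15.2] head [  1.6 -34.5  -4.8] stemdir [-0.0367 -0.0223 -0.9991] (bed frame mm: across,along,up)  yaw err 0.13 F [ 0.2 -0.6 -3. ] T [ 0.04 -0.07  0.01] t 18.95
```

View pics/w11_c205_120.png

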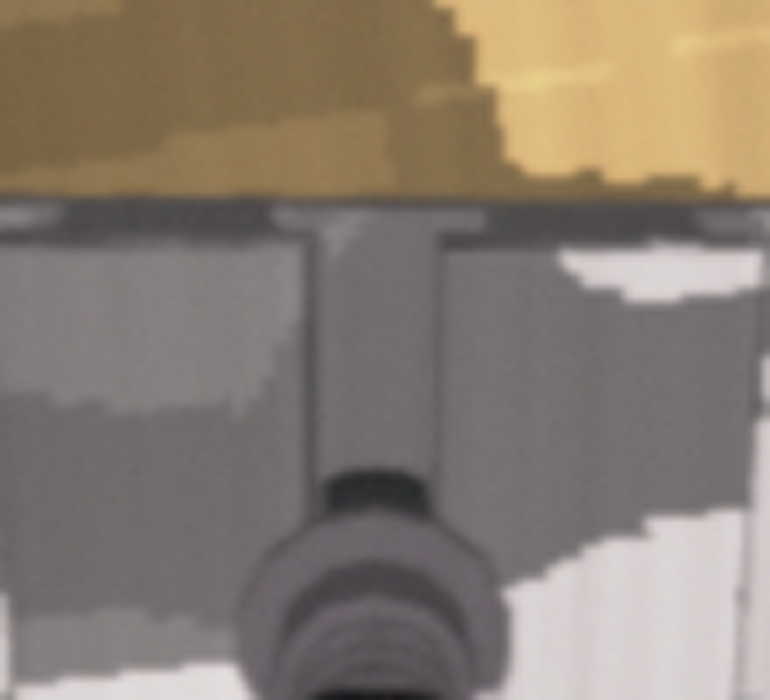

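View pics/s11_c200_150.png

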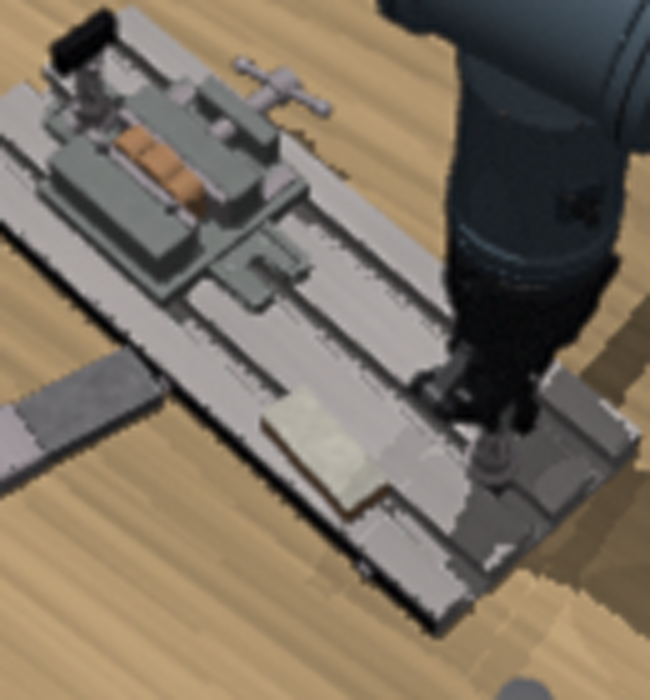

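>>> servo_tool(series=[{"tx": 1, "ty": 0, "tz": 0, "turn": 0}, {"tx": 0.8, "ty": -2, "tz": 0, "turn": 0}, {"tx": 0, "ty": -5, "tz": 0, "turn": 0}, {"tx": 0, "ty": -5, "tz": 0, "turn": 0}, {"tx": 0, "ty": -5, "tz": 0, "turn": 0}, {"tx": 0, "ty": 0, "tz": 0, "turn": 0}])

```text
time_s: 19.65
tool_pos: [0.6005, 0.1266, 0.127]
orientation: [0.095, 1.604, -0.116]
contact_force: [-0.2, 0.1, -2.4]
opening: 0.127
```

Run:
```python
from h import *
st();o,d,h=hd()
```

```text
t 19.65 tcp [0.6005 0.1266 0.127 ] yaw -7.66 axis [-0.0365 -0.0107 -0.9993] F [-0.21  0.06 -2.37] T [ 0.02 -0.02 -0.07] op 0.127 q [ 0.03  0.5   1.51 -0.01  1.18  0.17]
bar [  4.7 -50.8  87.6] collar [  2.3 -52.8  13.7] head [  1.6 -53.4  -6.3] stemdir [-0.0367 -0.0227 -0.9991] (bed frame mm: across,along,up)  yaw err 0.14 F [-0.2  0.1 -2.4] T [ 0.02 -0.02 -0.07] t 19.65
```

>>> servo_tool(series=[{"tx": 0, "ty": -6, "tz": 0, "turn": 0}, {"tx": 0, "ty": -6, "tz": 0, "turn": 0}, {"tx": 0, "ty": -6, "tz": 0, "turn": 0}, {"tx": 0, "ty": -6, "tz": 0, "turn": 0}, {"tx": 0, "ty": -6, "tz": 0, "turn": 0}, {"tx": 0, "ty": -6, "tz": 0, "turn": 0}])

```text
time_s: 20.25
tool_pos: [0.5954, 0.088, 0.1278]
orientation: [0.095, 1.603, -0.116]
contact_force: [0.3, 0.5, -2.9]
opening: 0.129
```

Run:
```python
from h import *
st();o,d,h=hd()
```

```text
t 20.25 tcp [0.5954 0.088  0.1278] yaw -7.66 axis [-0.036  -0.0106 -0.9993] F [ 0.31  0.49 -2.91] T [ 0.04 -0.05  0.03] op 0.129 q [-0.03  0.48  1.54 -0.01  1.16  0.11]
bar [  4.9 -89.7  88.4] collar [  2.5 -91.7  14.5] head [  1.9 -92.3  -5.5] stemdir [-0.0362 -0.0226 -0.9991] (bed frame mm: across,along,up)  yaw err 0.14 F [ 0.3  0.5 -2.9] T [ 0.04 -0.05  0.03] t 20.25
```

>>> servo_tool(series=[{"tx": 0.4, "ty": -6, "tz": -0.1, "turn": 0}, {"tx": 0.4, "ty": -6, "tz": -0.1, "turn": 0}, {"tx": 0.2, "ty": -6, "tz": -0.1, "turn": 0}, {"tx": 0.2, "ty": -6, "tz": 0, "turn": 0}, {"tx": 0.2, "ty": -6, "tz": 0, "turn": 0}, {"tx": 0.2, "ty": -6, "tz": 0, "turn": 0}, {"tx": 0.2, "ty": -6, "tz": 0, "turn": 0}])

```text
time_s: 20.95
tool_pos: [0.5889, 0.0425, 0.1267]
orientation: [0.095, 1.603, -0.116]
contact_force: [1.2, 0.4, -2.6]
opening: 0.129
```

Run:
```python
from h import *
st();o,d,h=hd();snap('scene','s12'); crop('s12',200,150,330,290,5);snap('wrist','w12'); crop('w12',205,120,315,220,7)
```

```text
t 20.95 tcp [0.5889 0.0425 0.1267] yaw -7.67 axis [-0.0359 -0.0107 -0.9993] F [ 1.23  0.4  -2.61] T [ 0.06  0.01 -0.04] op 0.129 q [-0.11  0.46  1.57 -0.02  1.15  0.03]
bar [   4.7 -135.7   87.2] collar [   2.2 -137.7   13.3] head [   1.6 -138.2   -6.7] stemdir [-0.0362 -0.0227 -0.9991] (bed frame mm: across,along,up)  yaw err 0.13 F [ 1.2  0.4 -2.6] T [ 0.06  0.01 -0.04] t 20.95
```

View pics/s12_c200_150.png

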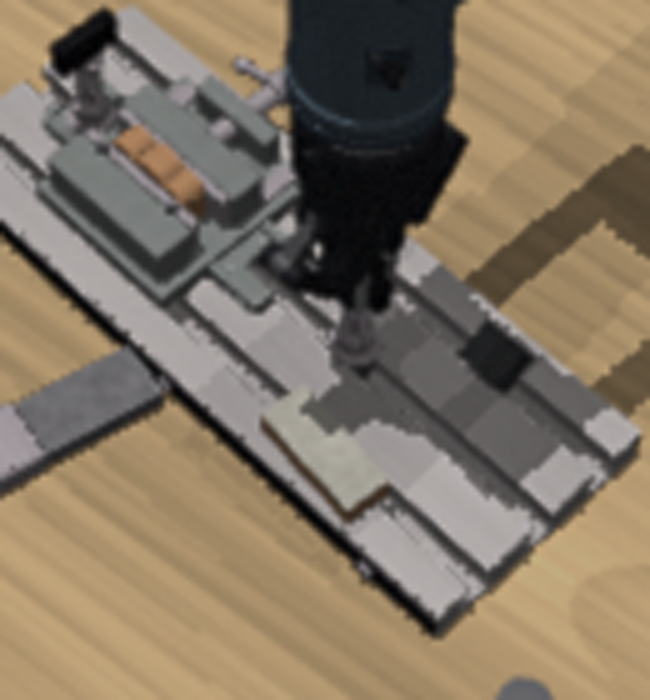

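View pics/w12_c205_120.png

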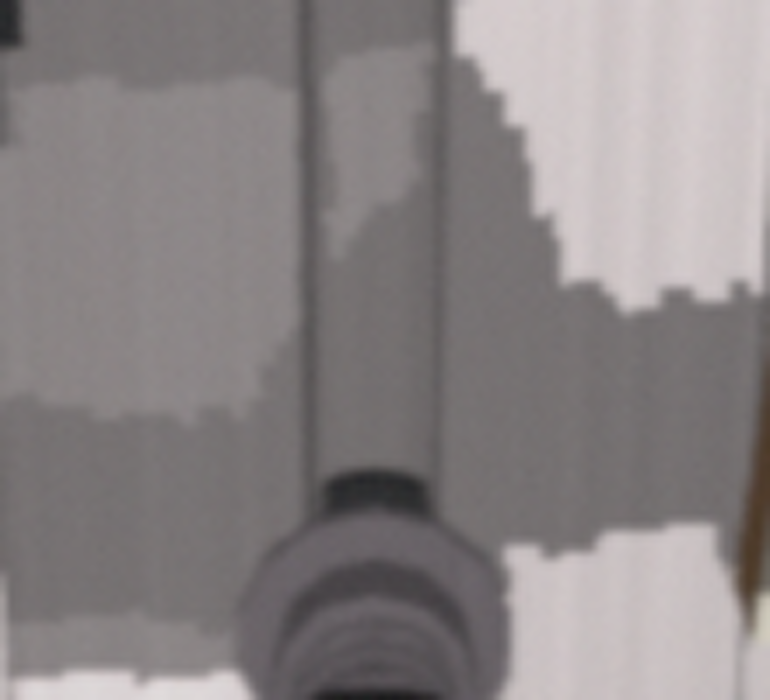

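>>> servo_tool(series=[{"tx": 0.2, "ty": -6, "tz": 0, "turn": 0}, {"tx": 0.2, "ty": -6, "tz": 0, "turn": 0}, {"tx": 0.2, "ty": -6, "tz": 0, "turn": 0}, {"tx": 0.2, "ty": -6, "tz": 0, "turn": 0}, {"tx": 0.2, "ty": -6, "tz": 0, "turn": 0}, {"tx": 0.2, "ty": -4, "tz": 0, "turn": 0}])

```text
time_s: 21.65
tool_pos: [0.584, 0.0062, 0.126]
orientation: [0.095, 1.603, -0.116]
contact_force: [0.2, 0.0, -2.7]
opening: 0.127
```

Run:
```python
from h import *
st();o,d,h=hd();snap('scene','s13'); crop('s13',200,150,330,290,5)
```

```text
t 21.65 tcp [0.584  0.0062 0.126 ] yaw -7.67 axis [-0.0358 -0.0107 -0.9993] F [ 0.23  0.02 -2.71] T [-0.   -0.02 -0.01] op 0.127 q [-0.17  0.45  1.59 -0.02  1.14 -0.03]
bar [   4.7 -172.3   86.6] collar [   2.3 -174.3   12.6] head [   1.7 -174.9   -7.4] stemdir [-0.0361 -0.0227 -0.9991] (bed frame mm: across,along,up)  yaw err 0.13 F [ 0.2  0.  -2.7] T [-0.   -0.02 -0.01] t 21.65
```

View pics/s13_c200_150.png

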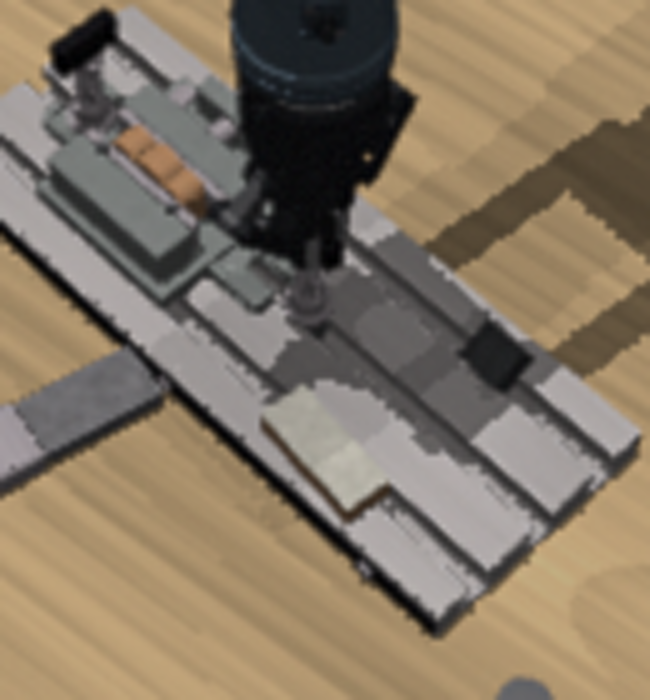

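>>> servo_tool(series=[{"tx": -0.8, "ty": 0, "tz": 0, "turn": 0}, {"tx": -0.2, "ty": -2, "tz": 0, "turn": 0}, {"tx": 0, "ty": -3, "tz": 0, "turn": 0}, {"tx": 0.1, "ty": -3, "tz": 0, "turn": 0}, {"tx": 0.1, "ty": -3, "tz": 0, "turn": 0}, {"tx": 0.1, "ty": -3, "tz": 0, "turn": 0}])

```text
time_s: 22.3
tool_pos: [0.582, -0.0087, 0.127]
orientation: [0.095, 1.603, -0.116]
contact_force: [0.1, 0.3, -2.1]
opening: 0.126
```

Run:
```python
from h import *
st();o,d,h=hd()
```

```text
t 22.3 tcp [ 0.582  -0.0087  0.127 ] yaw -7.65 axis [-0.0357 -0.0107 -0.9993] F [ 0.14  0.35 -2.07] T [-0.05 -0.01 -0.02] op 0.126 q [-0.2   0.44  1.59 -0.02  1.14 -0.05]
bar [   4.8 -187.3   87.6] collar [   2.4 -189.4   13.7] head [   1.8 -189.9   -6.3] stemdir [-0.036  -0.0227 -0.9991] (bed frame mm: across,along,up)  yaw err 0.15 F [ 0.1  0.3 -2.1] T [-0.05 -0.01 -0.02] t 22.3
```

>>> servo_tool(series=[{"tx": 0.1, "ty": -3, "tz": 0, "turn": 0}, {"tx": 0.1, "ty": -3, "tz": 0, "turn": 0}, {"tx": 0.1, "ty": -3, "tz": 0, "turn": 0}, {"tx": 0.1, "ty": -3, "tz": 0, "turn": 0}])

```text
time_s: 22.7
tool_pos: [0.5803, -0.0218, 0.1268]
orientation: [0.095, 1.603, -0.116]
contact_force: [-0.5, -0.8, -2.8]
opening: 0.125
```

Run:
```python
from h import *
st();o,d,h=hd();snap('scene','s14'); crop('s14',210,160,300,250,7)
```

```text
t 22.7 tcp [ 0.5803 -0.0218  0.1268] yaw -7.65 axis [-0.0357 -0.0108 -0.9993] F [-0.5  -0.82 -2.76] T [0.01 0.02 0.03] op 0.125 q [-0.22  0.44  1.6  -0.02  1.14 -0.08]
bar [   4.9 -200.5   87.3] collar [   2.4 -202.5   13.4] head [   1.8 -203.1   -6.6] stemdir [-0.036  -0.0228 -0.9991] (bed frame mm: across,along,up)  yaw err 0.15 F [-0.5 -0.8 -2.8] T [0.01 0.02 0.03] t 22.7
```

View pics/s14_c210_160.png

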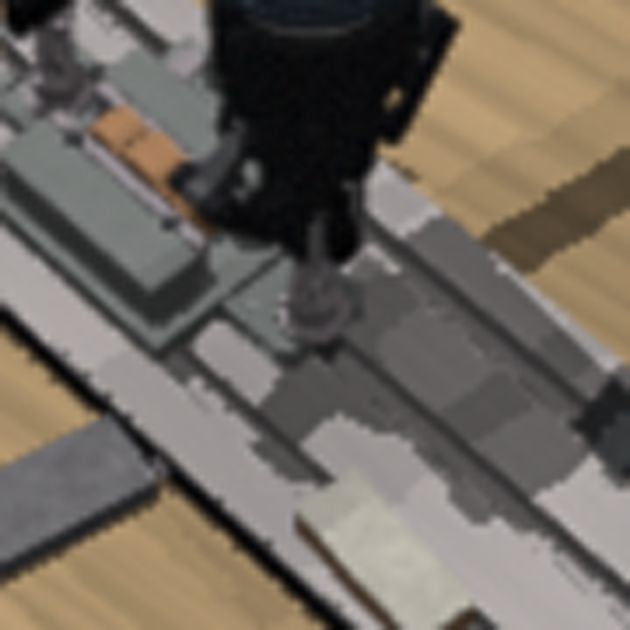

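>>> servo_tool(series=[{"tx": 0.1, "ty": -2, "tz": 0, "turn": 0}, {"tx": 0.1, "ty": -2, "tz": 0, "turn": 0}, {"tx": 0.1, "ty": -2, "tz": 0, "turn": 0}, {"tx": 0.1, "ty": -2, "tz": 0, "turn": 0}])

```text
time_s: 23.15
tool_pos: [0.5791, -0.0307, 0.1265]
orientation: [0.095, 1.603, -0.116]
contact_force: [-0.3, 0.7, -2.7]
opening: 0.124
```

Run:
```python
from h import *
o,d,h=hd()
```

```text
bar [   4.9 -209.6   87. ] collar [   2.5 -211.6   13.1] head [   1.8 -212.2   -6.9] stemdir [-0.0361 -0.023  -0.9991] (bed frame mm: across,along,up)  yaw err 0.13 F [-0.3  0.7 -2.7] T [ 0.05 -0.04  0.01] t 23.15
```

>>> servo_tool(series=[{"tx": 0.1, "ty": -1.5, "tz": 0, "turn": 0}, {"tx": 0.1, "ty": -1.5, "tz": 0, "turn": 0}, {"tx": 0.1, "ty": -1.5, "tz": 0, "turn": 0}])

```text
time_s: 23.45
tool_pos: [0.5784, -0.0356, 0.1262]
orientation: [0.095, 1.603, -0.116]
contact_force: [0.6, 0.0, -3.4]
opening: 0.127
```

Run:
```python
from h import *
o,d,h=hd()
```

```text
bar [   4.9 -214.5   86.8] collar [   2.5 -216.5   12.8] head [   1.8 -217.1   -7.1] stemdir [-0.0361 -0.0229 -0.9991] (bed frame mm: across,along,up)  yaw err 0.13 F [ 0.6  0.  -3.4] T [ 0.12  0.   -0.02] t 23.45
```

>>> servo_tool(series=[{"tx": -0.2, "ty": -1.2, "tz": 0, "turn": 0}, {"tx": 0, "ty": -1.2, "tz": 0, "turn": 0}, {"tx": 0, "ty": -1.2, "tz": 0, "turn": 0}])

```text
time_s: 23.75
tool_pos: [0.5782, -0.0369, 0.1263]
orientation: [0.099, 1.603, -0.113]
contact_force: [1.3, 4.7, -2.2]
opening: 0.132
```

Run:
```python
from h import *
o,d,h=hd()
```

```text
bar [   4.9 -215.7   86.9] collar [   2.5 -217.4   13. ] head [   1.8 -217.8   -7. ] stemdir [-0.0353 -0.0181 -0.9992] (bed frame mm: across,along,up)  yaw err 0.1 F [ 1.3  4.7 -2.2] T [ 1.31 -0.32 -0.07] t 23.75
```

>>> servo_tool(series=[{"tx": 0, "ty": -1.2, "tz": 0, "turn": 0}, {"tx": 0, "ty": -1.2, "tz": 0, "turn": 0}])

```text
time_s: 23.95
tool_pos: [0.5781, -0.0373, 0.1264]
orientation: [0.102, 1.602, -0.11]
contact_force: [1.0, 5.4, -2.4]
opening: 0.126
```

Run:
```python
from h import *
o,d,h=hd()
```

```text
bar [   4.9 -216.    87. ] collar [   2.5 -217.5   13. ] head [   1.8 -217.8   -7. ] stemdir [-0.0345 -0.0145 -0.9993] (bed frame mm: across,along,up)  yaw err 0.1 F [ 1.   5.4 -2.4] T [ 1.33 -0.33 -0.04] t 23.95
```

Run:
```python
from h import *
o,d,h=hd();snap('scene','s15'); crop('s15',215,170,285,230,10);crop('scene0',215,170,285,230,10); snap('wrist','w15'); crop('w15',205,120,315,220,7)
for nm,a in (('notch stem -217.5',-217.5),('-223',-223),('tip-195.5',-195.5),('tip-201',-201)):
  for z in (8,11): 
    q=END+U*a/1e3+V*1.7/1e3; q[2]=.03+z/1e3; print(nm,z,((w2px('scene0',q)-[215,170])*10).round(0), ((w2px('top0',q)-[245,185])*10).round(0))
crop('top0',245,185,305,235,10)
```

```text
bar [   4.9 -216.    87. ] collar [   2.5 -217.5   13. ] head [   1.8 -217.8   -7. ] stemdir [-0.0345 -0.0145 -0.9993] (bed frame mm: across,along,up)  yaw err 0.1 F [ 1.   5.4 -2.4] T [ 1.33 -0.33 -0.04] t 23.95
notch stem -217.5 8 [371. 325.] [218. 155.]
notch stem -217.5 11 [371. 319.] [218. 155.]
-223 8 [358. 313.] [234. 158.]
-223 11 [358. 308.] [234. 157.]
tip-195.5 8 [425. 372.] [154. 146.]
tip-195.5 11 [425. 366.] [154. 145.]
tip-201 8 [411. 360.] [170. 148.]
tip-201 11 [411. 354.] [170. 147.]
```

View pics/scene0_c215_170.png

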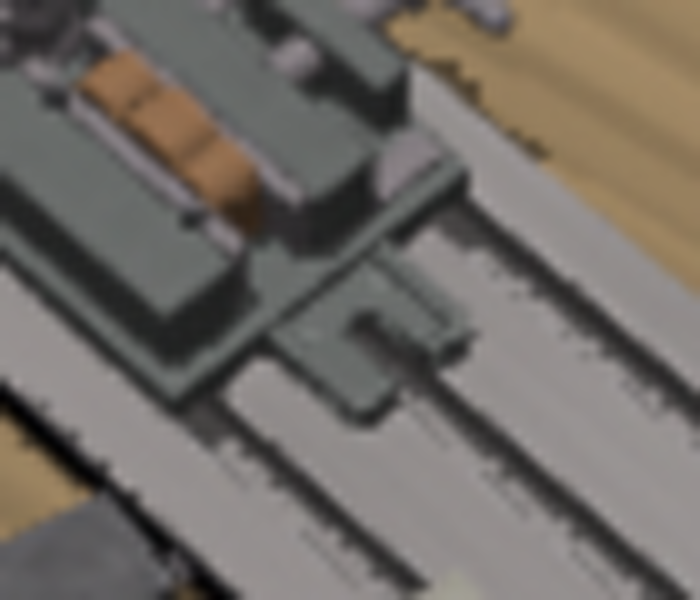

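View pics/s15_c215_170.png

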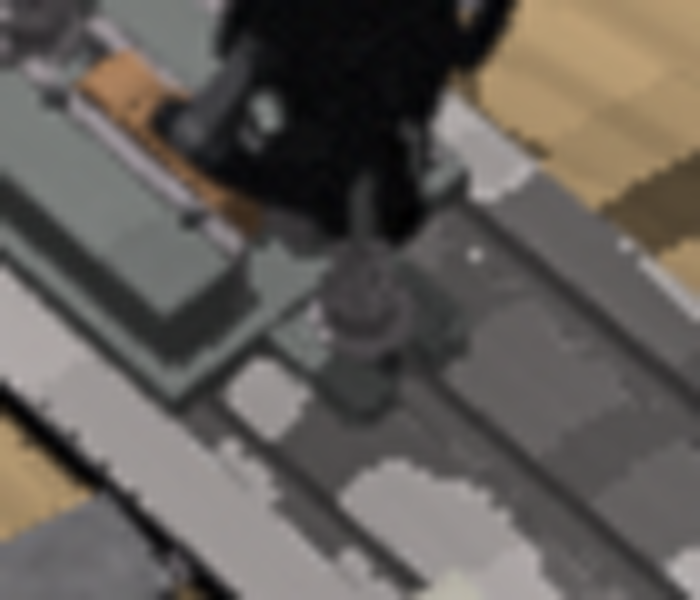

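View pics/top0_c245_185.png

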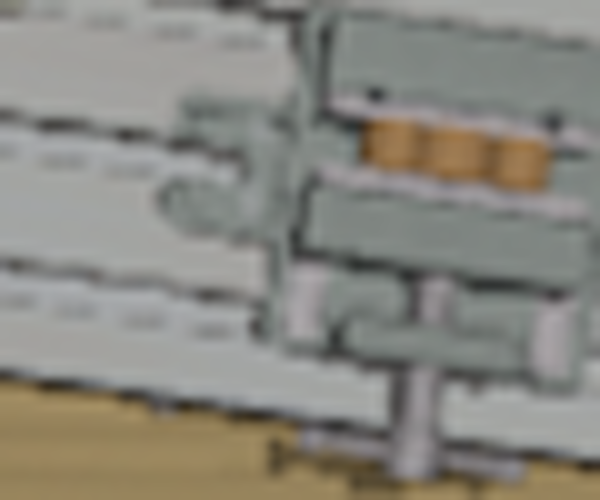

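View pics/w15_c205_120.png

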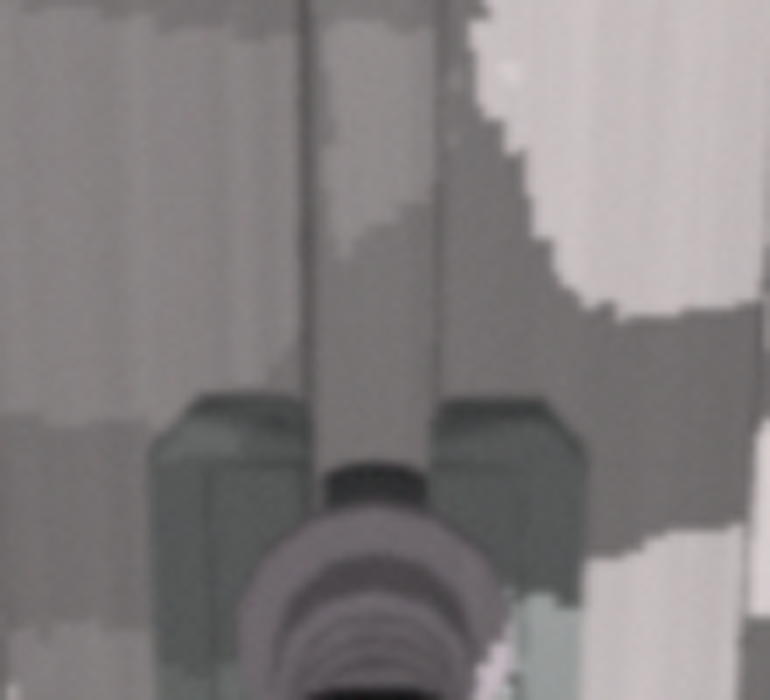

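Run:
```python
from h import *
for (u,v) in [(280,398),(480,402),(280,460),(480,460)]:
  for z in (.03,.038,.041):
    q=px2w('w15',205+u/7,120+v/7,z)-END; print((u,v),z,(q@V*1e3).round(1),(q@U*1e3).round(1))
# lug side/seat edges visible: line at x~210 & 530
```

```text
(280, 398) 0.03 -9.2 -200.2
(280, 398) 0.038 -8.6 -197.8
(280, 398) 0.041 -8.3 -196.9
(480, 402) 0.03 13.0 -200.4
(480, 402) 0.038 12.8 -198.0
(480, 402) 0.041 12.8 -197.1
(280, 460) 0.03 -9.3 -207.5
(280, 460) 0.038 -8.7 -204.8
(280, 460) 0.041 -8.4 -203.8
(480, 460) 0.03 13.1 -207.2
(480, 460) 0.038 13.0 -204.6
(480, 460) 0.041 12.9 -203.6
```

>>> servo_tool(series=[{"tx": 1, "ty": 0, "tz": 0.05, "turn": 0}, {"tx": 0.8, "ty": 0, "tz": 0.05, "turn": 0}, {"tx": 0.8, "ty": 0, "tz": 0.05, "turn": 0}])

```text
time_s: 24.35
tool_pos: [0.5784, -0.0368, 0.1243]
orientation: [0.102, 1.602, -0.109]
contact_force: [0.4, 2.1, -2.2]
opening: 0.127
```

Run:
```python
from h import *
o,d,h=hd()
```

```text
bar [   5.1 -215.6   84.9] collar [   2.7 -217.    10.9] head [   2.1 -217.3   -9.1] stemdir [-0.0338 -0.0144 -0.9993] (bed frame mm: across,along,up)  yaw err 0.14 F [ 0.4  2.1 -2.2] T [ 0.64 -0.05 -0.06] t 24.35
```

>>> servo_tool(series=[{"tx": 0.8, "ty": 0, "tz": 0.05, "turn": 0}])

```text
time_s: 24.45
tool_pos: [0.5784, -0.0369, 0.1235]
orientation: [0.102, 1.601, -0.109]
contact_force: [-0.2, 2.1, -0.5]
opening: 0.127
```

Run:
```python
from h import *
o,d,h=hd()
```

```text
bar [   5.1 -215.6   84.1] collar [   2.8 -217.    10.1] head [   2.2 -217.4   -9.8] stemdir [-0.0337 -0.0145 -0.9993] (bed frame mm: across,along,up)  yaw err 0.14 F [-0.2  2.1 -0.5] T [ 0.73 -0.12  0.01] t 24.45
```

>>> servo_tool(series=[{"tx": 0.8, "ty": 0, "tz": 0.05, "turn": 0}])

```text
time_s: 24.55
tool_pos: [0.5785, -0.0369, 0.1227]
orientation: [0.102, 1.601, -0.109]
contact_force: [-0.3, 3.3, -1.3]
opening: 0.129
```

Run:
```python
from h import *
o,d,h=hd()
```

```text
bar [   5.2 -215.6   83.3] collar [   2.8 -217.     9.4] head [   2.2 -217.4  -10.6] stemdir [-0.0336 -0.0144 -0.9993] (bed frame mm: across,along,up)  yaw err 0.13 F [-0.3  3.3 -1.3] T [ 0.68 -0.03 -0.07] t 24.55
```

>>> servo_tool(series=[{"tx": 0.8, "ty": 0, "tz": 0.02, "turn": 0}, {"tx": 0.8, "ty": 0, "tz": 0.02, "turn": 0}])

```text
time_s: 24.75
tool_pos: [0.5786, -0.0369, 0.1216]
orientation: [0.102, 1.601, -0.109]
contact_force: [-2.1, 3.4, 6.6]
opening: 0.132
```

Run:
```python
from h import *
o,d,h=hd()
```

```text
bar [   5.2 -215.6   82.2] collar [   3.  -217.     8.2] head [   2.3 -217.4  -11.8] stemdir [-0.0333 -0.0145 -0.9993] (bed frame mm: across,along,up)  yaw err 0.13 F [-2.1  3.4  6.6] T [ 0.82  0.37 -0.01] t 24.75
```

>>> servo_tool(series=[{"tx": 0.8, "ty": 0, "tz": 0, "turn": 0}])

```text
time_s: 24.85
tool_pos: [0.5786, -0.037, 0.1216]
orientation: [0.102, 1.601, -0.109]
contact_force: [-1.9, 4.1, 6.7]
opening: 0.127
```

Run:
```python
from h import *
o,d,h=hd()
```

```text
bar [   5.3 -215.7   82.2] collar [   3.  -217.1    8.2] head [   2.4 -217.5  -11.8] stemdir [-0.0329 -0.0146 -0.9994] (bed frame mm: across,along,up)  yaw err 0.13 F [-1.9  4.1  6.7] T [ 0.89  0.46 -0.1 ] t 24.85
```

>>> servo_tool(series=[{"tx": 1.5, "ty": 0.1, "tz": 0, "turn": 0}, {"tx": 1.5, "ty": 0.1, "tz": 0, "turn": 0}])

```text
time_s: 25.05
tool_pos: [0.5786, -0.0369, 0.1211]
orientation: [0.101, 1.6, -0.11]
contact_force: [-3.1, 3.4, 8.7]
opening: 0.127
```

Run:
```python
from h import *
o,d,h=hd()
```

```text
bar [   5.3 -215.6   81.7] collar [   3.1 -217.1    7.7] head [   2.5 -217.4  -12.3] stemdir [-0.0319 -0.0153 -0.9994] (bed frame mm: across,along,up)  yaw err 0.14 F [-3.1  3.4  8.7] T [ 0.81  0.7  -0.04] t 25.05
```

>>> servo_tool(series=[{"tx": 2.5, "ty": 0.1, "tz": -0.2, "turn": 0}, {"tx": 2.5, "ty": 0.1, "tz": -0.2, "turn": 0}])

```text
time_s: 25.25
tool_pos: [0.5784, -0.0368, 0.1193]
orientation: [0.1, 1.597, -0.11]
contact_force: [-3.4, 3.4, 11.1]
opening: 0.124
```

Run:
```python
from h import *
o,d,h=hd()
```

```text
bar [   5.1 -215.6   79.9] collar [   3.1 -217.1    5.9] head [   2.5 -217.5  -14. ] stemdir [-0.0298 -0.0162 -0.9994] (bed frame mm: across,along,up)  yaw err 0.15 F [-3.4  3.4 11.1] T [ 0.83  0.8  -0.03] t 25.25
```

>>> servo_tool(series=[{"tx": 2.8, "ty": 0.1, "tz": -0.2, "turn": 0}, {"tx": 2.8, "ty": 0.1, "tz": -0.2, "turn": 0}])

```text
time_s: 25.45
tool_pos: [0.5782, -0.0368, 0.1176]
orientation: [0.099, 1.595, -0.111]
contact_force: [-4.3, 3.8, 13.8]
opening: 0.132
```

Run:
```python
from h import *
o,d,h=hd();st()
```

```text
bar [   4.9 -215.6   78.2] collar [   3.1 -217.1    4.2] head [   2.6 -217.5  -15.8] stemdir [-0.0273 -0.0174 -0.9995] (bed frame mm: across,along,up)  yaw err 0.17 F [-4.3  3.8 13.8] T [ 0.85  0.95 -0.08] t 25.45
t 25.45 tcp [ 0.5782 -0.0368  0.1176] yaw -7.63 axis [-0.027  -0.0054 -0.9996] F [-4.31  3.79 13.77] T [ 0.85  0.95 -0.08] op 0.132 q [-0.25  0.45  1.62 -0.01  1.1  -0.11]
```

>>> servo_tool(series=[{"tx": 2.7, "ty": 0.2, "tz": -0.3, "turn": 0}, {"tx": 2, "ty": 0.2, "tz": -0.3, "turn": 0.05}, {"tx": 1.8, "ty": 0.2, "tz": -0.2, "turn": 0.07}])

```text
time_s: 25.75
tool_pos: [0.5784, -0.0365, 0.1174]
orientation: [0.193, 1.582, -0.209]
contact_force: [-3.6, 3.1, 11.6]
opening: 0.127
```

Run:
```python
from h import *
o,d,h=hd();st()
```

```text
bar [   5.2 -215.3   78. ] collar [   3.7 -217.     4. ] head [   3.2 -217.4  -16. ] stemdir [-0.0235 -0.0194 -0.9995] (bed frame mm: across,along,up)  yaw err -6.84 F [-3.6  3.1 11.6] T [ 0.83  0.58 -0.02] t 25.75
t 25.75 tcp [ 0.5784 -0.0365  0.1174] yaw -14.64 axis [-0.0218 -0.0075 -0.9997] F [-3.63  3.05 11.56] T [ 0.83  0.58 -0.02] op 0.127 q [-0.25  0.44  1.62 -0.01  1.1   0.01]
```

>>> servo_tool(series=[{"tx": 2.4, "ty": 0, "tz": -0.3, "turn": 0.1}, {"tx": 2.2, "ty": 0, "tz": -0.3, "turn": 0.1}, {"tx": 2.2, "ty": 0, "tz": -0.3, "turn": 0.1}, {"tx": 2.2, "ty": 0, "tz": -0.3, "turn": 0.1}])

```text
time_s: 26.15
tool_pos: [0.5793, -0.0364, 0.1171]
orientation: [0.514, 1.515, -0.536]
contact_force: [-4.3, 4.2, 11.7]
opening: 0.125
```

Run:
```python
from h import *
o,d,h=hd();st()
```

```text
bar [   6.3 -215.2   77.6] collar [   5.1 -216.9    3.7] head [   4.8 -217.3  -16.3] stemdir [-0.0195 -0.0202 -0.9996] (bed frame mm: across,along,up)  yaw err -30.61 F [-4.3  4.2 11.7] T [0.85 0.64 0.02] t 26.15
t 26.15 tcp [ 0.5793 -0.0364  0.1171] yaw -38.41 axis [-0.0131 -0.0101 -0.9999] F [-4.32  4.22 11.68] T [0.85 0.64 0.02] op 0.125 q [-0.25  0.44  1.63 -0.01  1.08  0.43]
```

>>> servo_tool(series=[{"tx": 2.3, "ty": -0.3, "tz": -0.6, "turn": 0.1}, {"tx": 2.3, "ty": -0.4, "tz": -0.5, "turn": 0.1}, {"tx": 2.3, "ty": -0.4, "tz": -0.5, "turn": 0.1}, {"tx": 2.3, "ty": -0.5, "tz": -0.4, "turn": 0.1}])

```text
time_s: 26.55
tool_pos: [0.5795, -0.0367, 0.1169]
orientation: [0.835, 1.395, -0.855]
contact_force: [-2.0, 4.3, 12.6]
opening: 0.13
```

Run:
```python
from h import *
o,d,h=hd();st()
```

```text
bar [   6.9 -215.7   77.5] collar [   6.2 -217.3    3.5] head [   6.  -217.7  -16.5] stemdir [-0.0125 -0.02   -0.9997] (bed frame mm: across,along,up)  yaw err -54.45 F [-2.   4.3 12.6] T [0.89 0.74 0.05] t 26.55
t 26.55 tcp [ 0.5795 -0.0367  0.1169] yaw -62.25 axis [-0.0025 -0.0133 -0.9999] F [-1.99  4.29 12.57] T [0.89 0.74 0.05] op 0.13 q [-0.25  0.44  1.63 -0.02  1.07  0.85]
```

>>> servo_tool(series=[{"tx": 2.3, "ty": -0.4, "tz": -0.3, "turn": 0.1}, {"tx": 2.3, "ty": -0.4, "tz": -0.3, "turn": 0.1}, {"tx": 2.3, "ty": -0.4, "tz": -0.3, "turn": 0.1}, {"tx": 2.2, "ty": -0.3, "tz": -0.3, "turn": 0.1}, {"tx": 2.2, "ty": -0.3, "tz": -0.3, "turn": 0.1}, {"tx": 2.2, "ty": -0.3, "tz": -0.3, "turn": 0.1}])

```text
time_s: 27.15
tool_pos: [0.5793, -0.0375, 0.1164]
orientation: [1.301, 1.119, -1.313]
contact_force: [-4.4, 2.6, 13.6]
opening: 0.128
```

Run:
```python
from h import *
o,d,h=hd();st()
```

```text
bar [   7.  -216.9   77.1] collar [   6.9 -218.3    3.1] head [   6.9 -218.7  -16.9] stemdir [-0.0037 -0.0191 -0.9998] (bed frame mm: across,along,up)  yaw err -90.2 F [-4.4  2.6 13.6] T [0.71 1.09 0.06] t 27.15
t 27.15 tcp [ 0.5793 -0.0375  0.1164] yaw -98.0 axis [ 0.0083 -0.0195 -0.9998] F [-4.43  2.63 13.63] T [0.71 1.09 0.06] op 0.128 q [-0.25  0.43  1.65 -0.02  1.05  1.47]
```

>>> servo_tool(series=[{"tx": 0.5, "ty": -0.6, "tz": 0, "turn": 0}, {"tx": 0, "ty": -0.4, "tz": 0, "turn": 0}, {"tx": 0, "ty": -0.2, "tz": 0, "turn": 0}])

```text
time_s: 27.45
tool_pos: [0.5786, -0.0375, 0.1185]
orientation: [1.305, 1.114, -1.313]
contact_force: [2.5, 2.3, -4.0]
opening: 0.126
```

Run:
```python
from h import *
o,d,h=hd();st()
```

```text
bar [   6.3 -217.    79.1] collar [   6.4 -218.5    5.1] head [   6.5 -218.9  -14.9] stemdir [-8.000e-04 -1.980e-02 -9.998e-01] (bed frame mm: across,along,up)  yaw err -90.41 F [ 2.5  2.3 -4. ] T [ 0.73 -0.24 -0.03] t 27.45
t 27.45 tcp [ 0.5786 -0.0375  0.1185] yaw -98.21 axis [ 0.0112 -0.0202 -0.9997] F [ 2.54  2.27 -4.01] T [ 0.73 -0.24 -0.03] op 0.126 q [-0.25  0.43  1.65 -0.02  1.05  1.48]
```

>>> servo_tool(series=[{"tx": 0, "ty": 0, "tz": 0, "turn": 0}, {"tx": 0, "ty": 0, "tz": 0, "turn": 0}, {"tx": 0, "ty": 0, "tz": 0, "turn": 0}, {"tx": 0, "ty": 0, "tz": 0, "turn": 0}], jaw=0.5)

```text
time_s: 27.85
tool_pos: [0.5791, -0.0398, 0.1185]
orientation: [1.302, 1.111, -1.314]
contact_force: [0.1, -0.2, -0.2]
opening: 0.497
```

Run:
```python
from h import *
st();snap('scene','s16'); crop('s16',215,160,295,230,9);snap('wrist','w16'); crop('w16',100,50,400,300,2.6)
```

```text
t 27.85 tcp [ 0.5791 -0.0398  0.1185] yaw -98.16 axis [ 0.0117 -0.0241 -0.9996] F [ 0.13 -0.23 -0.24] T [0.01 0.02 0.03] op 0.497 q [-0.25  0.43  1.65 -0.02  1.05  1.48]
```

View pics/s16_c215_160.png

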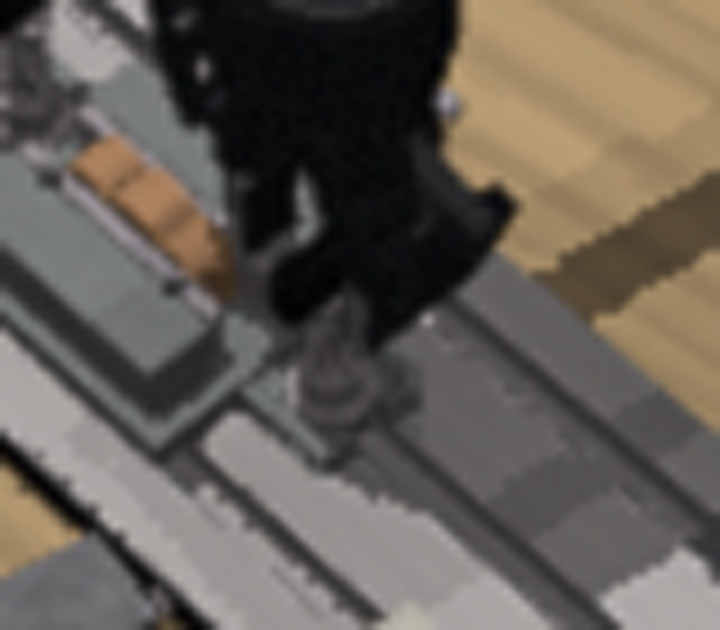

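View pics/w16_c100_50.png

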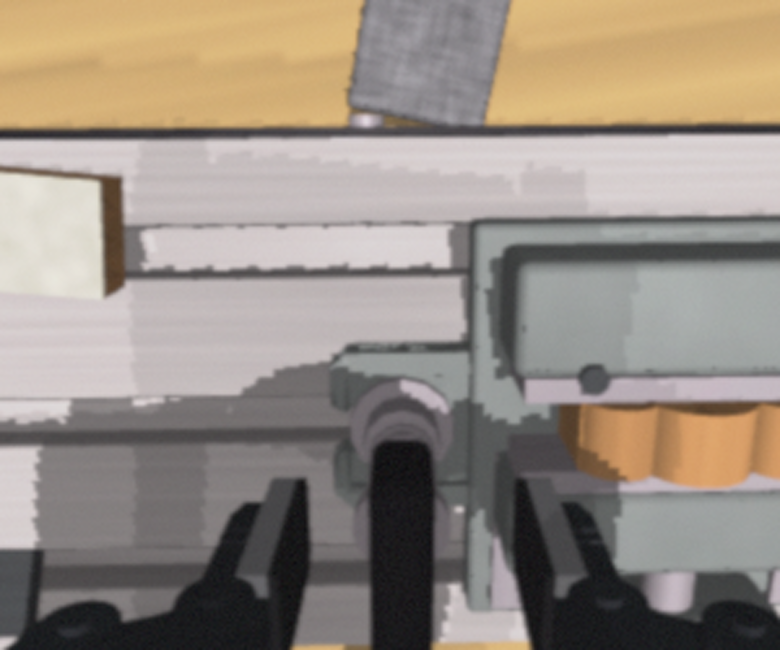

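>>> servo_tool(series=[{"tx": -4, "ty": 0, "tz": 0, "turn": 0}, {"tx": -8, "ty": 0, "tz": 0, "turn": 0}, {"tx": -12, "ty": 0, "tz": 0, "turn": 0}, {"tx": -15, "ty": 0, "tz": 0, "turn": 0}, {"tx": -15, "ty": 0, "tz": 0, "turn": 0}, {"tx": -15, "ty": 0, "tz": 0, "turn": 0}, {"tx": -15, "ty": 0, "tz": 0, "turn": 0}, {"tx": -10, "ty": 0, "tz": 0, "turn": 0}, {"tx": 0, "ty": -20, "tz": 0, "turn": 0}, {"tx": 0, "ty": -20, "tz": 0, "turn": 0}, {"tx": 0, "ty": -20, "tz": 0, "turn": 0}, {"tx": 0, "ty": 0, "tz": 0, "turn": 0}])

```text
time_s: 29.15
tool_pos: [0.5186, -0.0289, 0.2252]
orientation: [1.304, 1.103, -1.307]
contact_force: [-0.4, -0.2, 0.2]
opening: 0.497
```

Run:
```python
from h import *
st();snap('scene','s17'); crop('s17',215,150,295,220,9);snap('wrist','w17'); crop('w17',0,0,512,384,1.55)
```

```text
t 29.15 tcp [ 0.5186 -0.0289  0.2252] yaw -98.14 axis [ 0.0211 -0.0267 -0.9994] F [-0.37 -0.19  0.21] T [-0.01 -0.03  0.02] op 0.497 q [-0.26  0.21  1.67 -0.02  1.23  1.46]
```

View pics/s17_c215_150.png

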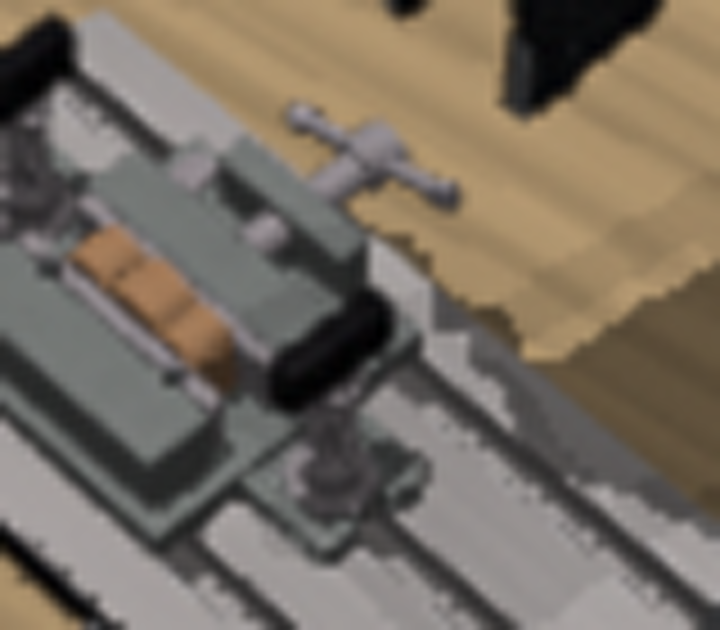

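View pics/w17_c0_0.png

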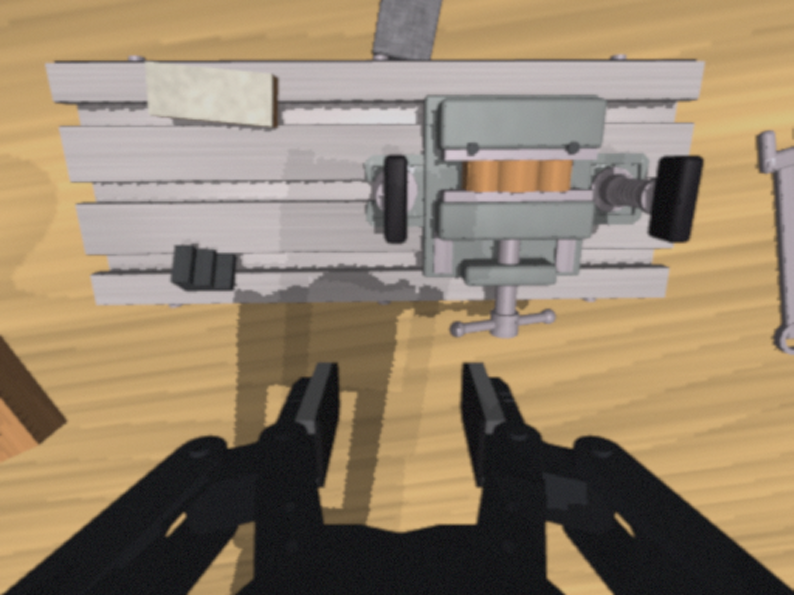

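The bar now lies square across the slot, like the locked one at the -y lug. It spans (396,157) to (396,240), and the collar sits in the lug. I'll do one height check and then hand in.

Run:
```python
from h import *
crop('w17',225,85,295,170,8)
for a,b in (((396,157),(377,305)),((396,240),(290,375))):
    print(tri(('w17',a[0]/1.55,a[1]/1.55),('s17',215+b[0]/9,150+b[1]/9)))
# expected bar ends at locked height, stem at along -217.5
c=END-U*.2175+V*.0017
for z in (.121,.109,.118):
  for s in (-.022,.022):
    q=c+V*s; q[2]=z; print(z,s,(w2px('w17',q)*1.55).round(0),((w2px('s17',q)-[215,150])*9).round(0))
```

```text
[ 0.58661979 -0.02997526  0.14879239]
[ 0.56074122 -0.04568861  0.07747801]
0.121 -0.022 [394. 245.] [386. 279.]
0.121 0.022 [393. 155.] [280. 361.]
0.109 -0.022 [394. 240.] [386. 302.]
0.109 0.022 [393. 155.] [280. 384.]
0.118 -0.022 [394. 243.] [386. 285.]
0.118 0.022 [393. 155.] [280. 367.]
```

View pics/w17_c225_85.png

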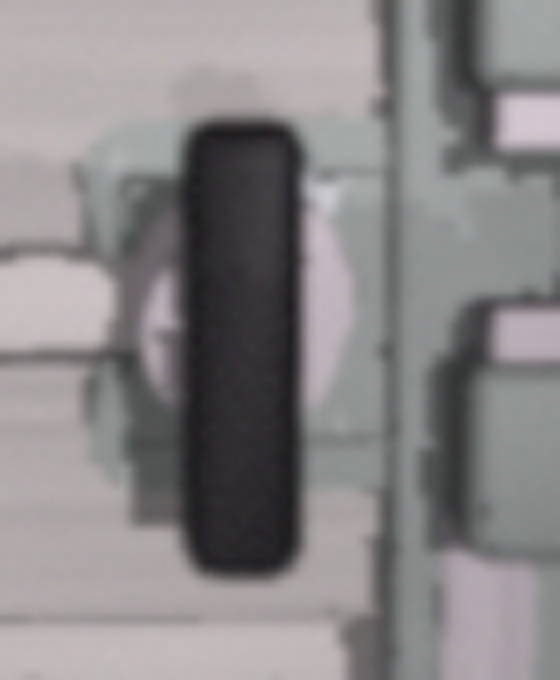

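Run:
```python
from h import *
st(); print(bot.finish_job())
```

```text
t 29.25 tcp [ 0.5211 -0.0295  0.2254] yaw -98.15 axis [ 0.0238 -0.0273 -0.9993] F [1.07 0.7  0.8 ] T [-0.03 -0.01  0.02] op 0.495 q [-0.26  0.21  1.66 -0.02  1.23  1.46]
the job is handed in; nothing more can be done
None
```

The hold-down is fitted and locked in the vise's empty lug, and the job was handed in at about 29 s. I took it from the middle pocket of the rack and lowered its head into the slot about 35 mm in from the open end. I then slid it along until the stem met the notch end, 217.5 mm in, with about 5 N of contact. There I pressed it down 4 to 5 mm, turned it about 90°, let it rise and let go.

**What the last checks showed**
- **Collar height:** spring force came on with the collar computed at 8.2 mm above the bed. That matches the 8 mm seat, not the 11 mm rim.
- **Lock:** before release the bar stopped at 79.1 mm against an expected 79 mm. The upward pull then was only about 1.3 N, so the head was bearing on the lips.
- **After release:** wrist force went to zero. The pictures show the bar square across the slot like the one on the other lug, with the collar inside the lug and the bystanders in view unmoved.
- **Loads:** the largest contact force I read was about 15 N.

**What disagreed or failed**
- **Tool tilt:** the tool tilted up to about 2.8° during the moves. I could not remove it fully, so I allowed for it in the aiming.
- **Notch end position:** the first camera estimates put it 1 to 5 mm further in than I felt it. I trusted the contact, which the close-up wrist view supported to within 2 mm.
- **Final height from pictures:** triangulating the bar's ends afterwards gave nonsense heights because the points were badly matched. I checked the bar against its predicted image position instead, and it agreed only roughly.

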